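# Clear the lap desk into the sliding-hatch case and the full pen cup

## Task

Clear my lap desk: slide the hatch of the wooden case fully open, put all the wooden counters and the steel tape clip into its bay, then slide the hatch back, without slamming it, until it is shut against the frame. Put the yellow mechanical pencil well down into the full slanted pen cup as well, gently nudging aside the things in there, which must all stay in the cup. Leave the compass box, the eraser and the jar where they are.

Things in the scene. Friction and masses are not known exactly. Their poses are not given: they have to be found in the camera images.
- lap_desk: blue plastic jerrican lid used as a lap desk, fixed on the table: flat panel 270 mm (its x) by 420 mm (its y), top surface 12 mm above the table, with a rim 12 mm wide that rises 6 mm above the panel, and a white screw cap (60 mm across, 18 mm tall) in the corner at x -95, y +165 mm. Origin: centre of its underside on the table.
- case: wooden stationery case, fixed on the table, 130 mm (its x) by 330 mm (its y) by 54 mm tall. Its +y half is decked over; its -y half is an open-topped bay, inside x -57 to +57 mm, y -155 to -3 mm, floor at z 6 mm, covered by a sliding hatch whose underside is at z 42 mm. Lips of the side rails overhang the bay to leave x -53 to +53 mm clear. Origin: centre of the underside; z up.
- hatch (a joint): the dark wooden sliding hatch of the case (114 by 156 mm, 6 mm thick, its top at z 48 mm): 0 m = shut against the end frame at the case's -y end, growing as it slides along the case's +y over the deck, to its stop at 0.150 m fully open. Needs about 1.5 N plus 6 N per m/s to slide, stays where it is left.
- hatch_pull (a point): centre of the top of the hatch's finger batten, a bar 70 mm along the case's x, 14 mm along its y, standing 20 mm up from the hatch (from z 48 to 68 mm), 28 mm from the hatch's leading (-y) edge; it can be pushed from either side or pinched from above; moves with the hatch
- cup: white plastic slanted pen cup, fixed on a flat foot: box 42 mm (its x) by 66 mm (its y) outside, 32 by 56 mm inside, 90 mm long, walls and floor 5 mm, leaning 38 degrees from upright with its mouth away from the robot; full of pens. Origin: centre of its outer bottom; its z axis runs along the cup out of the mouth, its +x wall is the lower one, on which the contents lie.
- cup_mouth (a point): centre of the cup's mouth, axes as the cup's
- pencil: yellow mechanical pencil 145 mm long, hexagonal barrel 10 mm across flats, 18 g, lying on the lap desk at the start. Origin: on its underside, mid-length; its x axis runs along it towards the push button, the pencil's axis is at z +5 mm; barrel from x -50 to +45 mm, metal tip cone to -72, button end (8 mm thick, then 7 mm) from +45 to +73 mm.
- pencil_tip (a point): writing tip of the pencil, on its axis
- pencil_button (a point): end of the pencil's push button, on its axis
- counter_1: smooth turned wooden counter, a flat disc 26 mm across, 9 mm thick, 12 g, a few in all (3 to 5 are there; None when absent), lying flat on the lap desk at the start. Origin: centre of its underside, z up
- counter_2: smooth turned wooden counter, a flat disc 26 mm across, 9 mm thick, 12 g, a few in all (3 to 5 are there; None when absent), lying flat on the lap desk at the start. Origin: centre of its underside, z up
- counter_3: smooth turned wooden counter, a flat disc 26 mm across, 9 mm thick, 12 g, a few in all (3 to 5 are there; None when absent), lying flat on the lap desk at the start. Origin: centre of its underside, z up
- counter_4: smooth turned wooden counter, a flat disc 26 mm across, 9 mm thick, 12 g, a few in all (3 to 5 are there; None when absent), lying flat on the lap desk at the start. Origin: centre of its underside, z up
- counter_5: smooth turned wooden counter, a flat disc 26 mm across, 9 mm thick, 12 g, a few in all (3 to 5 are there; None when absent), lying flat on the lap desk at the start. Origin: centre of its underside, z up
- tape_clip: small folded steel tape clip, 36 mm (x) by 16 mm (y) by 12 mm tall, 20 g, lying on the lap desk at the start. Origin: centre of its underside.
- stub_a: pencil stub 9 mm thick, 104 mm long. It lies in the slanted cup and must stay there; loose, 15 g. Origin: centre of its lower end, its z axis runs up along it.
- stub_b: pencil stub 9 mm thick, 108 mm long. It lies in the slanted cup and must stay there; loose, 15 g. Origin: centre of its lower end, its z axis runs up along it.
- marker: grey marker with black cap, 15 mm thick, 105 mm long. It lies in the slanted cup and must stay there; loose, 15 g. Origin: centre of its lower end, its z axis runs up along it.
- brush: small brush, 8 to 10 mm thick, 110 mm long. It lies in the slanted cup and must stay there; loose, 15 g. Origin: centre of its lower end, its z axis runs up along it.
- crayon: wax crayon 11 mm thick, 102 mm long. It lies in the slanted cup and must stay there; loose, 15 g. Origin: centre of its lower end, its z axis runs up along it.
- ruler: short flat wooden ruler 14 by 4 mm, 106 mm long. It lies in the slanted cup and must stay there; loose, 15 g. Origin: centre of its lower end, its z axis runs up along it.
- compass_box: white plastic compass box with a hinged clasp, 62 by 145 by 18 mm, on the lap desk; to be left alone
- eraser: eraser 22 by 44 by 12 mm on the lap desk; to be left alone
- jar: closed glass jar, 60 mm across, 90 mm tall, on the table to the left of the cup; to be left alone
There are look-alikes about, which are no part of the job. What is meant by the pencil is not green, and is the smaller of those in its own colour.

How it is judged:
On the way, in this order (a step that is already met when the one before it is completed fails the run):
1. the hatch is slid fully open (joint beyond 0.140 m) (value of joint hatch above 0.14 m), for 0.2 s.
2. all counters and the clip lie in the bay, below the hatch (x of counter_1 in the frame of case between -0.054 and 0.054 m and y of counter_1 in the frame of case between -0.154 and -0.004 m and z of each of counter_1, counter_2, counter_3, counter_4, counter_5, tape_clip in the frame of case below 0.036 m and x of counter_2 in the frame of case between -0.054 and 0.054 m and y of counter_2 in the frame of case between -0.154 and -0.004 m and x of counter_3 in the frame of case between -0.054 and 0.054 m and y of counter_3 in the frame of case between -0.154 and -0.004 m and x of counter_4 in the frame of case between -0.054 and 0.054 m and y of counter_4 in the frame of case between -0.154 and -0.004 m and x of counter_5 in the frame of case between -0.054 and 0.054 m and y of counter_5 in the frame of case between -0.154 and -0.004 m and x of tape_clip in the frame of case between -0.054 and 0.054 m and y of tape_clip in the frame of case between -0.154 and -0.004 m), for 0.3 s.
3. the hatch is shut against the frame (joint below 0.003 m) (value of joint hatch below 0.003 m), for 0.3 s.
At the end, for the whole second after the job is handed in: Hatch within 3 mm of shut; counters and clip in the bay below it; the pencil in the cup, its lower end inside the walls and within 30 mm of the cup's floor; the cup's six things still in it, lower ends within 40 mm of its floor; all at rest (all of step 2 and value of joint hatch below 0.003 m and ((x of pencil_tip in the frame of cup between -0.018 and 0.018 m and y of pencil_tip in the frame of cup between -0.03 and 0.03 m and z of pencil_tip in the frame of cup between 0 and 0.035 m) or (x of pencil_button in the frame of cup between -0.018 and 0.018 m and y of pencil_button in the frame of cup between -0.03 and 0.03 m and z of pencil_button in the frame of cup between 0 and 0.035 m)) and x of stub_a in the frame of cup between -0.018 and 0.018 m and y of stub_a in the frame of cup between -0.03 and 0.03 m and z of stub_a in the frame of cup between 0 and 0.045 m and x of stub_b in the frame of cup between -0.018 and 0.018 m and y of stub_b in the frame of cup between -0.03 and 0.03 m and z of stub_b in the frame of cup between 0 and 0.045 m and x of marker in the frame of cup between -0.018 and 0.018 m and y of marker in the frame of cup between -0.03 and 0.03 m and z of marker in the frame of cup between 0 and 0.045 m and x of brush in the frame of cup between -0.018 and 0.018 m and y of brush in the frame of cup between -0.03 and 0.03 m and z of brush in the frame of cup between 0 and 0.045 m and x of ruler in the frame of cup between -0.018 and 0.018 m and y of ruler in the frame of cup between -0.03 and 0.03 m and z of ruler in the frame of cup between 0 and 0.045 m and x of crayon in the frame of cup between -0.018 and 0.018 m and y of crayon in the frame of cup between -0.03 and 0.03 m and z of crayon in the frame of cup between 0 and 0.045 m and linear speed of each of counter_1, counter_2, counter_3, counter_4, counter_5, tape_clip, pencil below 0.03 m/s); the robot touches nothing.
It fails at once if the hatch is slammed (faster than 0.4 m/s) (velocity of joint hatch below -0.4 m/s or velocity of joint hatch above 0.4 m/s).
It fails at once if the compass box, the eraser or the jar is moved more than 25 mm (distance of any of compass_box, eraser, jar from where it was at the start of the episode above 0.025 m).
It fails at once if a thing in the cup is pressed or squeezed by the gripper with more than 40 N (contact force between any of stub_a, stub_b, marker, brush, ruler, crayon and the fingers above 40 N or contact force between any of stub_a, stub_b, marker, brush, ruler, crayon and the arm above 40 N).
Of counter_1, counter_2, counter_3, counter_4, counter_5 only 3 to 5 are there at a start; the rules pass over those that are not, and their reading is None.
At some moment in a run one of counter_1, counter_2, counter_3, counter_4, counter_5, tape_clip, pencil may be knocked a few centimetres aside while the robot is not near it.
Once in a run the grip may slacken for a moment while it holds something.
It also fails if it takes over 210 s, if anything falls off the work surface, if the arm or the gripper's body presses on something with over 40 N, if the wrist force passes 120 N, or if a joint passes its speed limit or range.

## Robot

A 7-joint arm with a two-finger parallel gripper is mounted at the origin on the work surface. World frame = base frame: x ahead of the robot, y to its left, z up, the work surface at z = 0. Lengths are in m, angles in rad, forces in N, time in s.
With the tool pointing down it reaches from about 0.4 to 0.75 m from the base axis. Payload 19.5 kg.
Tool frame: the origin (TCP) lies midway between the tips of the shut fingers; the grasp point (between the pads) lies 19 mm behind it; z points along the fingers, y is the line along which they close (so a half turn about z gives the same grasp; the last joint's range is limited). The gripper opens to 85 mm and grips with 20 to 120 N. Pads are 22 mm wide; open, the fingers measure 114 mm over their backs; the gripper's body (76 mm by 85 mm) begins 54 mm behind the grasp point. The pads swing forward as they close: fully open they stand 13 mm farther back than shut.
Start: joints at [1.144, 0.707, -0.028, 1.485, 0.022, 0.951, -0.075], TCP at [0.216, -0.533, 0.231] pointing down, gripper open.
Joint ranges: [-2.71, 2.71], [-0.32, 2.16], [-1.57, 1.52], [0, 2.45], [-1.46, 4.6], [0, 2.02], [-2.83, 2.83]. Speed limits (rad/s): [1.89, 1.89, 2.57, 2.57, 3.01, 3.01, 3.01].

## Interface

Orientations are given as a unit quaternion [x, y, z, w].
In Python, from station import * gives the robot as it stands.
- The arm moves only by the shell command python3 -m inch 'ROWS' [FORCE]. ROWS is JSON, a list of rows, each an object with "linear": the shift along the tool's x, y, z in units of 3 cm (1.0 is 3 cm), a list of three; "dr": the turn, a rotation vector about the tool's x, y, z in units of 0.1 rad (1.0 is 0.1 rad), a list of three; "hand": the closure, from 0 (fully open) to 1 (shut). In form: [{"linear": [dx, dy, dz], "dr": [wx, wy, wz], "hand": hand}, ...]. A call has 1 to 20 rows; each row shifts and turns the commanded pose from where the row before left it, along the tool's axes as they then stand; what a row does not reach is not made up. A row lasts 1/12 s, in which the tool goes at most 41.7 mm and 7.16 degrees, less where a joint would pass 70% of its speed; a pose out of reach is approached as far as the arm can. A call with a number of a shift or a turn outside -1 to 1 is refused whole. A call with a gripper value outside its range is refused whole. The fingers move at their own pace and stop on an object; FORCE is the grip in N (left out, the last holds). Time passes only in rows, so rows that do not move let the fingers close. It gives the time, the measured TCP pose, the force, the opening and the grip force at its end, in the units of the state.
- get_obs(): the state, without advancing time (a new reading comes with each control period).
- grab_frame(name): name is "scene" or "side" or "wrist"; returns a dict with "frame" (384x512x3 uint8, blue, green, red), "fx", "fy", "cx", "cy" (pixels), "R" (3x3) and "t" (3): a world point X has camera coordinates R X + t. Camera axes: x right, y down, z forward; pixel columns grow to the right and rows downward; lengths in m; the calibration is good to about 2 mm. A picture is of the moment at which its call begins. There is no depth.
- finish_job(): hands the job in; it is judged then, once.
The state is a dict: "time_s": time; "joint_pos": joint angles; "joint_velocities": joint speeds; "tau": joint torques, N m; "tool_pos": TCP position; "tool_rot": TCP orientation; "ft_force": force on the tool from outside, world axes, zero at the start; "wrist_torque": the same for the moment, N m; "grip_width": finger opening in m; "finger_force": force on a finger pad.
Only numpy, scipy, OpenCV 4.12 (cv2) and the standard library are available. Lean on these libraries where they do the work, as an engineer would, in place of code of your own. Each camera call takes 0.05 s, during which the arm holds its last target. There are 200 camera calls.

## Working session

There is one attempt and no reset: what is moved stays moved. The work goes in short steps, Python scripts to look and compute and a shell command to move; the robot and the scene stay as the last step left them, time stands still between calls to the robot, and variables do not carry over. Pictures are saved under pics/ and viewed, at most 14 in all, crops included, and the job is handed in when it is done.

```bash
ls; mkdir -p pics; cat > h.py <<'E'
from station import *
import numpy as np, cv2
from scipy.spatial.transform import Rotation as Rn
def ray(f,u,v):
    d=np.array([(u-f["cx"])/f["fx"],(v-f["cy"])/f["fy"],1.0]); R=np.array(f["R"]); t=np.array(f["t"])
    return -R.T@t, R.T@d
def onz(f,u,v,z):
    o,d=ray(f,u,v); return o+d*(z-o[2])/d[2]
def tri(f1,p1,f2,p2):
    o1,d1=ray(f1,*p1);o2,d2=ray(f2,*p2)
    A=np.stack([d1,-d2],1); s=np.linalg.lstsq(A,o2-o1,rcond=None)[0]
    a=o1+d1*s[0];b=o2+d2*s[1]; return (a+b)/2,np.linalg.norm(a-b)
def proj(f,X):
    c=np.array(f["R"])@np.array(X)+np.array(f["t"]); return f["fx"]*c[0]/c[2]+f["cx"],f["fy"]*c[1]/c[2]+f["cy"]
E
python3 - <<'E'
from h import *
import pickle
o=get_obs();print({k:np.round(v,3) for k,v in o.items()})
F={}
for n in("scene","side","wrist"):
    f=grab_frame(n);F[n]=f;print(n,f["fx"],np.round(np.array(f["R"]),2).tolist(),np.round(-np.array(f["R"]).T@np.array(f["t"]),3))
    cv2.imwrite(f"pics/{n}0.png",cv2.resize(f["frame"],(800,600),interpolation=cv2.INTER_CUBIC))
pickle.dump(F,open("F0.pkl","wb"))
E
```

```text
pics
{'time_s': np.float64(0.0), 'joint_pos': array([ 1.144,  0.707, -0.028,  1.485,  0.022,  0.951, -0.076]), 'joint_velocities': array([ 0.001,  0.002, -0.001, -0.001, -0.   ,  0.001, -0.002]), 'tau': array([-0.0000e+00, -8.8321e+01,  1.2350e+00, -2.3616e+01,  1.7000e-02,
        7.0000e-03, -0.0000e+00]), 'tool_pos': array([ 0.216, -0.533,  0.231]), 'tool_rot': array([ 0.982,  0.191, -0.   , -0.001]), 'ft_force': array([-1.049, -0.293,  0.778]), 'wrist_torque': array([ 0.029, -0.005,  0.002]), 'finger_force': np.float64(0.0), 'grip_width': np.float64(0.086)}
scene 382.0830618103954 [[-0.36, 0.93, -0.02], [0.52, 0.18, -0.84], [-0.78, -0.31, -0.55]] [1.479 0.435 0.84 ]
side 463.42749556484944 [[0.96, -0.28, 0.0], [-0.18, -0.61, -0.77], [0.22, 0.74, -0.64]] [ 0.097 -1.122  1.045]
wrist 271.1981107011663 [[0.38, -0.93, -0.0], [-0.89, -0.36, 0.27], [-0.25, -0.1, -0.96]] [ 0.278 -0.508  0.373]
```

View pics/scene0.png

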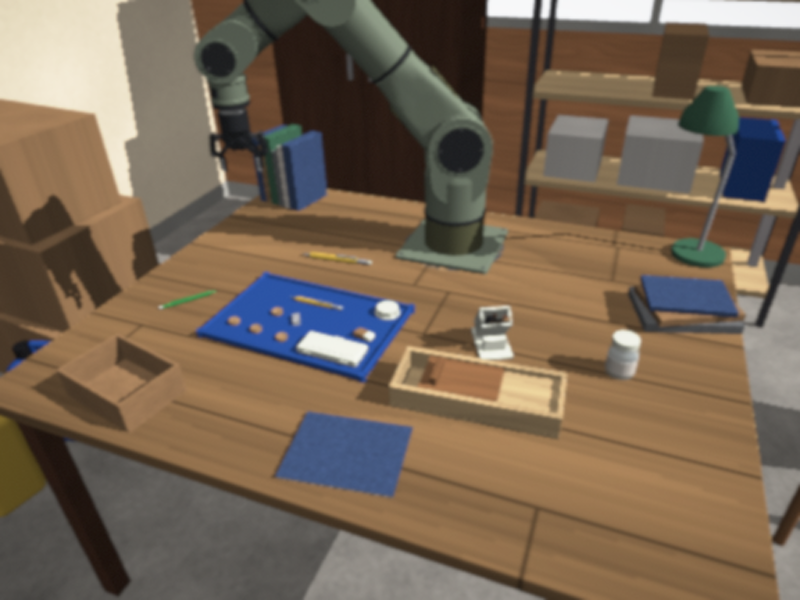

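View pics/side0.png

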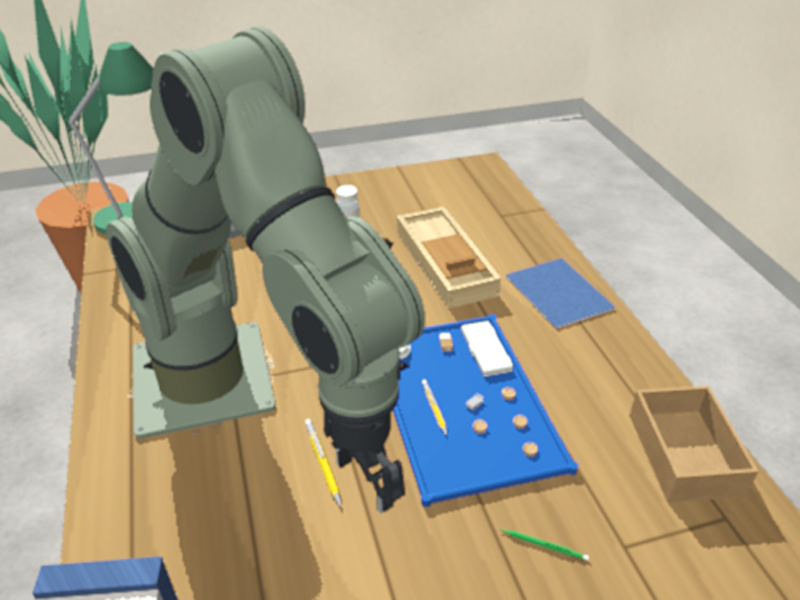

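The scene view (800 px) has the small yellow pencil on the desk at (318,302). The larger yellow look-alike is off the desk at (338,258), and the green one is at (187,299). Four counters are at (234,320), (256,328), (277,311) and (281,337), the clip is at (295,318), the case at (480,390) and the cup at (493,330). In the side view the pencil is at (434,406) and the batten at (463,262).

```bash
python3 - <<'E'
from h import *
import pickle
F=pickle.load(open("F0.pkl","rb"));s,d=F["scene"],F["side"];k=.64
P={"c1":((234,320),(530,449)),"c2":((256,328),(519,422)),"c3":((277,311),(481,426)),"c4":((281,337),(508,394)),"clip":((295,318),(475,402)),
"pen_btn":((340,308),(424,380)),"pen_tip":((296,298),(446,433)),"batten":((435,366),(461,258)),"caseFL":((391,393),(453,296)),"caseFR":((404,350),(498,274)),"caseBL":((560,423),(399,216)),"jar":((625,337),(347,190)),"deskA":((265,275),(427,502)),"deskB":((199,331),(576,470)),"deskC":((362,375),(492,318)),"big1":((305,254),(340,505)),"big2":((371,263),(308,420))}
for n,(a,b) in P.items():
    x,e=tri(s,(a[0]*k,a[1]*k),d,(b[0]*k,b[1]*k)); print(n,np.round(x,3),round(e,3))
for n,(a,b) in P.items():
    print(n,np.round(onz(s,a[0]*k,a[1]*k,.018),3),np.round(onz(d,b[0]*k,b[1]*k,.018),3))
for p in((493,312),(480,309),(511,309),(493,350),(476,350),(510,352)): print("cup",p,np.round(onz(s,p[0]*k,p[1]*k,.0),3),np.round(onz(s,p[0]*k,p[1]*k,.08),3))
E
```

```text
c1 [ 0.557 -0.372  0.017] 0.001
c2 [ 0.565 -0.306  0.015] 0.0
c3 [ 0.492 -0.295  0.017] 0.003
c4 [ 0.574 -0.233  0.015] 0.001
clip [ 0.503 -0.238  0.018] 0.0
pen_btn [ 0.428 -0.155  0.018] 0.003
pen_tip [ 0.423 -0.286  0.012] 0.009
batten [0.613 0.15  0.07 ] 0.002
caseFL [ 0.601  0.078 -0.008] 0.069
caseFR [0.647 0.073 0.094] 0.055
caseBL [ 0.569  0.422 -0.001] 0.073
jar [0.422 0.492 0.091] 0.0
deskA [ 0.345 -0.422  0.009] 0.002
deskB [ 0.617 -0.432  0.01 ] 0.006
deskC [ 0.63  -0.006  0.013] 0.002
big1 [ 0.202 -0.382  0.004] 0.004
big2 [ 0.187 -0.181  0.006] 0.001
c1 [ 0.558 -0.371  0.018] [ 0.557 -0.374  0.018]
c2 [ 0.568 -0.304  0.018] [ 0.564 -0.308  0.018]
c3 [ 0.491 -0.294  0.018] [ 0.492 -0.297  0.018]
c4 [ 0.578 -0.231  0.018] [ 0.572 -0.236  0.018]
clip [ 0.502 -0.238  0.018] [ 0.503 -0.237  0.018]
pen_btn [ 0.429 -0.155  0.018] [ 0.427 -0.153  0.018]
pen_tip [ 0.426 -0.279  0.018] [ 0.424 -0.295  0.018]
batten [0.556 0.131 0.018] [0.64  0.22  0.018]
caseFL [0.664 0.074 0.018] [0.572 0.085 0.018]
caseFR [0.528 0.049 0.018] [0.702 0.134 0.018]
caseBL [0.633 0.403 0.018] [0.549 0.446 0.018]
jar [0.319 0.498 0.018] [0.447 0.616 0.018]
deskA [ 0.357 -0.412  0.018] [ 0.344 -0.429  0.018]
deskB [ 0.622 -0.423  0.018] [ 0.615 -0.44   0.018]
deskC [ 0.635 -0.003  0.018] [ 0.628 -0.013  0.018]
big1 [ 0.222 -0.367  0.018] [ 0.202 -0.393  0.018]
big2 [ 0.206 -0.171  0.018] [ 0.185 -0.192  0.018]
cup (493, 312) [0.297 0.192 0.   ] [0.409 0.215 0.08 ]
cup (480, 309) [0.295 0.159 0.   ] [0.408 0.185 0.08 ]
cup (511, 309) [0.27 0.23 0.  ] [0.385 0.25  0.08 ]
cup (493, 350) [0.44  0.228 0.   ] [0.539 0.248 0.08 ]
cup (476, 350) [0.453 0.192 0.   ] [0.551 0.216 0.08 ]
cup (510, 352) [0.435 0.265 0.   ] [0.534 0.281 0.08 ]
```

```bash
python3 -m inch '[{"linear":[0,0,0],"dr":[0,0,0.96],"hand":0},{"linear":[0,0,0],"dr":[0,0,0.96],"hand":0},{"linear":[0,0,0],"dr":[0,0,0.96],"hand":0},{"linear":[0,0,0],"dr":[0,0,0.96],"hand":0},{"linear":[0.65,-0.87,0],"dr":[0,0,0],"hand":0},{"linear":[0.65,-0.87,0],"dr":[0,0,0],"hand":0},{"linear":[0.65,-0.87,0],"dr":[0,0,0],"hand":0},{"linear":[0.65,-0.87,0],"dr":[0,0,0],"hand":0},{"linear":[0.65,-0.87,0],"dr":[0,0,0],"hand":0},{"linear":[0.65,-0.87,0],"dr":[0,0,0],"hand":0},{"linear":[0.65,-0.87,0],"dr":[0,0,0],"hand":0},{"linear":[0.65,-0.87,0],"dr":[0,0,0],"hand":0},{"linear":[0.65,-0.87,0],"dr":[0,0,0],"hand":0},{"linear":[0.65,-0.87,0],"dr":[0,0,0],"hand":0},{"linear":[0.65,-0.87,0],"dr":[0,0,0],"hand":0},{"linear":[0.65,-0.87,0],"dr":[0,0,0],"hand":0},{"linear":[0,0,0],"dr":[0,0,0],"hand":0}]'
python3 - <<'E'
from h import *
import pickle
f=grab_frame("wrist");cv2.imwrite("pics/w1.png",cv2.resize(f["frame"],(800,600),interpolation=cv2.INTER_CUBIC))
pickle.dump(f,open("w1.pkl","wb"));o=get_obs();print(o["tool_pos"],o["tool_rot"])
E
```

```text
time_s: 1.57
tool_pos: [0.4529, -0.2141, 0.2309]
tool_rot: [1.0, 0.004, 0.0, -0.001]
ft_force: [1.1, 1.0, -1.1]
grip_width: 0.0855
finger_force: 0.0
[ 0.45109892 -0.2169048   0.23098884] [ 9.99995941e-01  2.79267245e-03  4.48370114e-05 -5.62873325e-04]
```

View pics/w1.png

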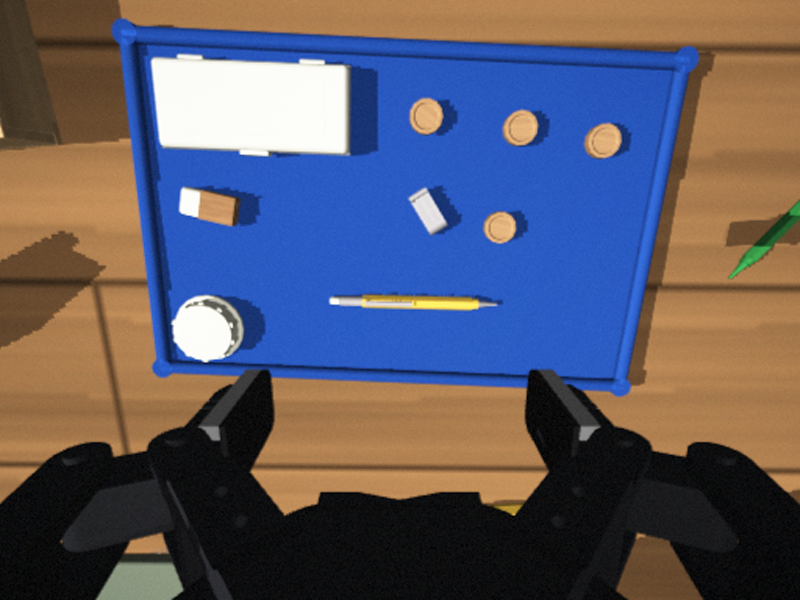

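Candidates for the pencil are the small yellow one on the desk (wrist 415,302), the large yellow one off the desk (scene 338,258) and the green one (wrist 765,240). The small yellow one fits the description. Also in this view: counters at (427,116), (520,127), (603,140) and (500,227), the clip at (428,211), and the eraser at (209,206).

```bash
python3 - <<'E'
from h import *
import pickle
f=pickle.load(open("w1.pkl","rb"));k=.64
cv2.imwrite("pics/crop.png",cv2.resize(f["frame"][110:210,190:350],(800,500),interpolation=cv2.INTER_CUBIC))
for n,p,z in [("c1",(603,140),.021),("c2",(520,127),.021),("c3",(500,227),.021),("c4",(427,116),.021),("clip",(428,211),.024),("clipe1",(419,190),.024),("clipe2",(436,231),.024),("btn",(330,301),.017),("tip",(502,304),.017),("barrelmid",(420,302),.017)]:
    print(n,np.round(onz(f,p[0]*k,p[1]*k,z),4))
E
python3 -m inch '[{"linear":[0.2,-0.9,0],"dr":[0,0,0],"hand":0},{"linear":[0.2,-0.9,0],"dr":[0,0,0],"hand":0},{"linear":[0.2,-0.9,0],"dr":[0,0,0],"hand":0},{"linear":[0.2,-0.9,0],"dr":[0,0,0],"hand":0},{"linear":[0.2,-0.9,0],"dr":[0,0,0],"hand":0},{"linear":[0.2,-0.9,0],"dr":[0,0,0],"hand":0},{"linear":[0.2,-0.9,0],"dr":[0,0,0],"hand":0},{"linear":[0.2,-0.9,0],"dr":[0,0,0],"hand":0},{"linear":[0.2,-0.9,0],"dr":[0,0,0],"hand":0},{"linear":[0.2,-0.9,0],"dr":[0,0,0],"hand":0},{"linear":[0.2,-0.9,0],"dr":[0,0,0],"hand":0},{"linear":[0.2,-0.9,0],"dr":[0,0,0],"hand":0},{"linear":[0,0,0],"dr":[0,0,0],"hand":0},{"linear":[0,0,0],"dr":[0,0,0],"hand":0}]'
python3 - <<'E'
from h import *
import pickle
f=grab_frame("wrist");cv2.imwrite("pics/w2.png",cv2.resize(f["frame"],(800,600),interpolation=cv2.INTER_CUBIC))
pickle.dump(f,open("w2.pkl","wb"));o=get_obs();print(o["tool_pos"],o["tool_rot"])
E
```

```text
c1 [ 0.5568 -0.3725  0.021 ]
c2 [ 0.5657 -0.3072  0.021 ]
c3 [ 0.4892 -0.2972  0.021 ]
c4 [ 0.5729 -0.2352  0.021 ]
clip [ 0.5017 -0.2376  0.024 ]
clipe1 [ 0.518 -0.23   0.024]
clipe2 [ 0.4858 -0.2446  0.024 ]
btn [ 0.424  -0.1549  0.017 ]
tip [ 0.4227 -0.3047  0.017 ]
barrelmid [ 0.4238 -0.2332  0.017 ]
time_s: 2.78
tool_pos: [0.5213, 0.1047, 0.231]
tool_rot: [1.0, 0.001, -0.0, 0.0]
ft_force: [-0.5, -1.2, 0.8]
grip_width: 0.0855
finger_force: 0.0
[0.52125802 0.1035574  0.23116797] [ 9.99999922e-01  1.75776170e-04 -1.75476111e-04  3.06820386e-04]
```

View pics/w2.png

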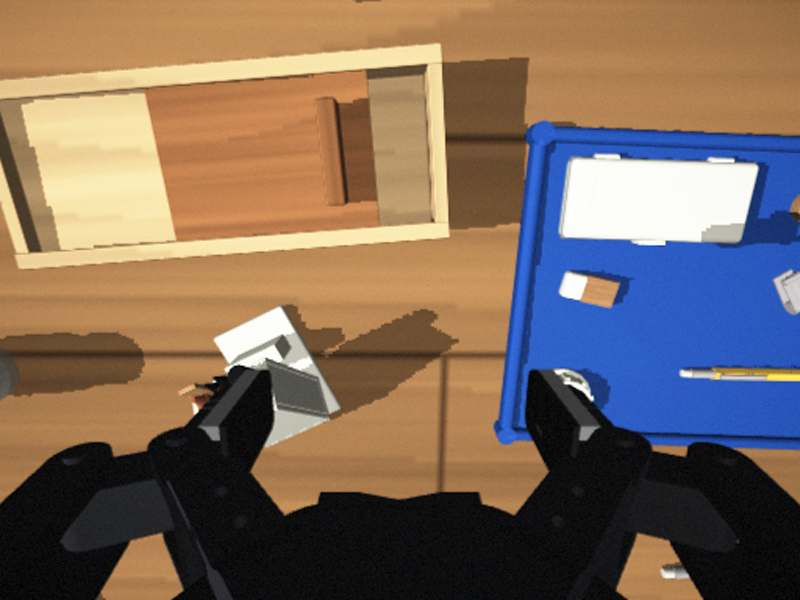

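View pics/crop.png

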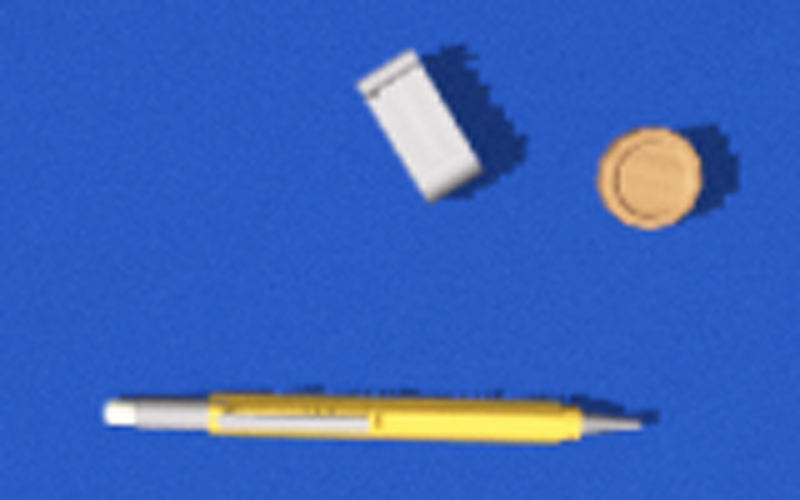

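The wrist view shows the case with its outer corners at (440,44), (449,237) and (18,269). The batten runs from about (325,97) to (338,205), and the hatch stands partly open. The crop confirms the yellow hexagonal pencil with its button towards +y.

```bash
python3 - <<'E'
from h import *
import pickle
f=pickle.load(open("w2.pkl","rb"));k=.64
g=pickle.load(open("F0.pkl","rb"))
q=lambda p,z:onz(f,p[0]*k,p[1]*k,z)
A,B,C=q((440,44),.054),q((449,237),.054),q((18,269),.054)
print(A,B,C,np.linalg.norm(A-B),np.linalg.norm(B-C))
u=B-C;print("ydir yaw of case +y:",np.degrees(np.arctan2(-u[1],-u[0])),np.degrees(np.arctan2((A-B)[1],(A-B)[0])))
for p in((317,97),(334,97),(345,204),(330,206)):print("bat",q(p,.068))
for p in((366,70),(380,227)):print("lead",q(p,.048))
# height check: batten & case corner across wrist & scene
for a,b in(((438,48),(396,349)),((332,151),(435,366))): pass
s=g["scene"]
print("batten tri",tri(f,(332*k,151*k),s,(435*k,364*k)),"corner tri B (near corner left in scene)",tri(f,(449*k,237*k),s,(405*k,349*k)),tri(f,(440*k,44*k),s,(391*k,381*k)))
for p in((282,307),(340,410),(214,343),(270,440)):print("foot",q(p,.005))
E
```

```text
[0.68043894 0.07664289 0.054     ] [0.55226483 0.06624412 0.054     ] [0.5271063  0.39442286 0.054     ] 0.1285952440434175 0.32914166025282265
ydir yaw of case +y: 94.38378015115289 4.6382505392405955
bat [0.64522245 0.15790831 0.068     ]
bat [0.64525414 0.14672229 0.068     ]
bat [0.57666698 0.14161465 0.068     ]
bat [0.57527063 0.15218597 0.068     ]
lead [0.66608763 0.12677523 0.048     ]
lead [0.55897801 0.11808204 0.048     ]
batten tri (array([0.6113702 , 0.1487164 , 0.07240893]), np.float64(3.759917627533876e-05)) corner tri B (near corner left in scene) (array([0.55143772, 0.06315699, 0.04202008]), np.float64(0.0034891000292996874)) (array([0.67739964, 0.07915095, 0.06256129]), np.float64(0.003673560593057567))
foot [0.48346581 0.20904878 0.005     ]
foot [0.37993999 0.16023895 0.005     ]
foot [0.44869998 0.27433643 0.005     ]
foot [0.34671739 0.2305573  0.005     ]
```

```bash
python3 -m inch '[{"linear":[0,0,0],"dr":[0,0,-0.78],"hand":0.4},{"linear":[0.78,-0.325,0],"dr":[0,0,0],"hand":0.4},{"linear":[0.78,-0.325,0],"dr":[0,0,0],"hand":0.4},{"linear":[0.78,-0.325,0],"dr":[0,0,0],"hand":0.4},{"linear":[0.78,-0.325,0],"dr":[0,0,0],"hand":0.4},{"linear":[0,0,1],"dr":[0,0,0],"hand":0.4},{"linear":[0,0,1],"dr":[0,0,0],"hand":0.4},{"linear":[0,0,1],"dr":[0,0,0],"hand":0.4},{"linear":[0,0,1],"dr":[0,0,0],"hand":0.4},{"linear":[0,0,0.8],"dr":[0,0,0],"hand":0.4},{"linear":[0,0,0.6],"dr":[0,0,0],"hand":0.4},{"linear":[0,0,0.5],"dr":[0,0,0],"hand":0.4},{"linear":[0,0,0],"dr":[0,0,0],"hand":0.4},{"linear":[0,0,0],"dr":[0,0,0],"hand":1},{"linear":[0,0,0],"dr":[0,0,0],"hand":1},{"linear":[0,0,0],"dr":[0,0,0],"hand":1},{"linear":[0,0,0],"dr":[0,0,0],"hand":1},{"linear":[0,0,0],"dr":[0,0,0],"hand":1},{"linear":[0,0,0],"dr":[0,0,0],"hand":1},{"linear":[0,0,0],"dr":[0,0,0],"hand":1}]' 30
```

```text
time_s: 4.5
tool_pos: [0.6122, 0.1506, 0.0557]
tool_rot: [0.999, 0.039, 0.001, -0.0]
ft_force: [-1.3, -0.5, 7.4]
grip_width: 0.013
finger_force: 32.1
```

```bash
python3 -m inch '[{"linear":[0,-0.2,0],"dr":[0,0,0],"hand":1},{"linear":[0,-0.4,0],"dr":[0,0,0],"hand":1},{"linear":[0,-0.4,0],"dr":[0,0,0],"hand":1},{"linear":[0,-0.4,0],"dr":[0,0,0],"hand":1},{"linear":[0,-0.4,0],"dr":[0,0,0],"hand":1},{"linear":[0,-0.4,0],"dr":[0,0,0],"hand":1},{"linear":[0,-0.4,0],"dr":[0,0,0],"hand":1},{"linear":[0,-0.4,0],"dr":[0,0,0],"hand":1},{"linear":[0,-0.3,0],"dr":[0,0,0],"hand":1},{"linear":[0,-0.1,0],"dr":[0,0,0],"hand":1},{"linear":[0,-0.1,0],"dr":[0,0,0],"hand":1},{"linear":[0,-0.1,0],"dr":[0,0,0],"hand":1},{"linear":[0,0,0],"dr":[0,0,0],"hand":1},{"linear":[0,0,0],"dr":[0,0,0],"hand":1},{"linear":[0,0,0],"dr":[0,0,0],"hand":1}]'
```

```text
time_s: 5.75
tool_pos: [0.6039, 0.2588, 0.0557]
tool_rot: [0.999, 0.039, 0.001, -0.001]
ft_force: [1.4, 1.7, 5.1]
grip_width: 0.0134
finger_force: 31.9
```

```bash
python3 -m inch '[{"linear":[0,-0.1,0],"dr":[0,0,0],"hand":1},{"linear":[0,-0.1,0],"dr":[0,0,0],"hand":1},{"linear":[0,-0.1,0],"dr":[0,0,0],"hand":1},{"linear":[0,0,0],"dr":[0,0,0],"hand":1},{"linear":[0,0,0],"dr":[0,0,0],"hand":1},{"linear":[0,0,0],"dr":[0,0,0],"hand":1}]'
```

```text
time_s: 6.25
tool_pos: [0.6038, 0.2603, 0.0557]
tool_rot: [0.999, 0.037, 0.0, 0.005]
ft_force: [-2.4, -34.8, 17.0]
grip_width: 0.0132
finger_force: 33.4
```

```bash
cat >> h.py <<'E'
def to(*tgts):
    "units along tool axes from current pose through targets (orientation kept)"
    o=get_obs();p=np.array(o["tool_pos"]);R=Rn.from_quat(o["tool_rot"])
    print("at",np.round(p,4),"z-axis",np.round(R.as_matrix()[:,2],3),"yaw",round(float(np.degrees(np.arctan2(R.as_matrix()[1,0],R.as_matrix()[0,0]))),2))
    for t in tgts:
        print(t,np.round(R.inv().apply(np.array(t)-p)/.03,2));p=np.array(t)
E
python3 -m inch '[{"linear":[0,0.3,0],"dr":[0,0,0],"hand":1},{"linear":[0,0,0],"dr":[0,0,0],"hand":0.4},{"linear":[0,0,0],"dr":[0,0,0],"hand":0.4},{"linear":[0,0,0],"dr":[0,0,0],"hand":0.4},{"linear":[0,0,0],"dr":[0,0,0],"hand":0.4},{"linear":[0,0,-1],"dr":[0,0,0],"hand":0.4},{"linear":[0,0,-1],"dr":[0,0,0],"hand":0.4},{"linear":[0,0,-1],"dr":[0,0,0],"hand":0.4},{"linear":[0,0,-1],"dr":[0,0,0],"hand":0.4},{"linear":[0,0,0],"dr":[0,0,0],"hand":0.4},{"linear":[0,0,0],"dr":[0,0,0],"hand":0.4}]'
python3 -c "
from h import *
to((.573,-.235,.171),(.573,-.235,.013))"
```

```text
time_s: 7.17
tool_pos: [0.6034, 0.2591, 0.1757]
tool_rot: [0.999, 0.04, 0.001, -0.001]
ft_force: [-0.1, 0.1, -1.3]
grip_width: 0.0512
finger_force: 0.0
at [0.6034 0.2591 0.1757] z-axis [ 0.002  0.001 -1.   ] yaw 4.55
(0.573, -0.235, 0.171) [-2.32 16.34  0.13]
(0.573, -0.235, 0.013) [-0.01  0.01  5.27]
```

```bash
python3 -m inch '[{"linear":[-0.136,0.96,0],"dr":[0,0,0],"hand":0.4},{"linear":[-0.136,0.96,0],"dr":[0,0,0],"hand":0.4},{"linear":[-0.136,0.96,0],"dr":[0,0,0],"hand":0.4},{"linear":[-0.136,0.96,0],"dr":[0,0,0],"hand":0.4},{"linear":[-0.136,0.96,0],"dr":[0,0,0],"hand":0.4},{"linear":[-0.136,0.96,0],"dr":[0,0,0],"hand":0.4},{"linear":[-0.136,0.96,0],"dr":[0,0,0],"hand":0.4},{"linear":[-0.136,0.96,0],"dr":[0,0,0],"hand":0.4},{"linear":[-0.136,0.96,0],"dr":[0,0,0],"hand":0.4},{"linear":[-0.136,0.96,0],"dr":[0,0,0],"hand":0.4},{"linear":[-0.136,0.96,0],"dr":[0,0,0],"hand":0.4},{"linear":[-0.136,0.96,0],"dr":[0,0,0],"hand":0.4},{"linear":[-0.136,0.96,0],"dr":[0,0,0],"hand":0.4},{"linear":[-0.136,0.96,0],"dr":[0,0,0],"hand":0.4},{"linear":[-0.136,0.96,0],"dr":[0,0,0],"hand":0.4},{"linear":[-0.136,0.96,0],"dr":[0,0,0],"hand":0.4},{"linear":[-0.136,0.96,0],"dr":[0,0,0],"hand":0.4},{"linear":[0,0,0],"dr":[0,0,0],"hand":0.4},{"linear":[0,0,0],"dr":[0,0,0],"hand":0.4}]'
cat > look.py <<'E'
# find counters, clip and pencil in wrist frame on the desk plane
from h import *
f=grab_frame("wrist");im=f["frame"];hsv=cv2.cvtColor(im,cv2.COLOR_BGR2HSV)
for n,lo,hi,z in(("counter",(5,60,110),(22,200,255),.021),("clip",(0,0,110),(180,60,235),.024),("pencil",(22,150,120),(35,255,255),.018)):
    m=cv2.inRange(hsv,lo,hi);m[270:]=0;m=cv2.morphologyEx(m,cv2.MORPH_OPEN,np.ones((3,3)))
    for c in cv2.findContours(m,cv2.RETR_EXTERNAL,cv2.CHAIN_APPROX_NONE)[0]:
        if not 60<cv2.contourArea(c)<3000: continue
        (u,v),wh,a=cv2.minAreaRect(c);bp=cv2.boxPoints(((u,v),wh,a))
        X=onz(f,u,v,z)
        if not(.35<X[0]<.61 and -.42<X[1]<-.02): continue
        W=[onz(f,*q,z)[:2] for q in bp];e=[W[1]-W[0],W[2]-W[1]];l=[np.linalg.norm(x) for x in e];b=e[int(l[1]>l[0])]
        print(n,np.round(X[:2],4),"size",np.round(sorted(l),3),"yaw",round(float(np.degrees(np.arctan2(b[1],b[0])))%180,1),"px",round(u),round(v))
E
python3 look.py; python3 -c "
from h import *
to((.573,-.235,.013))"
```

```text
time_s: 8.75
tool_pos: [0.5718, -0.2362, 0.1731]
tool_rot: [0.999, 0.038, -0.001, -0.0]
ft_force: [0.8, 0.4, -0.2]
grip_width: 0.0513
finger_force: 0.0
counter [ 0.4908 -0.2907] size [0.014 0.025] yaw 2.3 px 295 251
counter [ 0.5023 -0.0649] size [0.023 0.029] yaw 78.9 px 104 229
counter [ 0.5578 -0.3716] size [0.024 0.026] yaw 94.4 px 372 203
counter [ 0.5675 -0.3068] size [0.024 0.024] yaw 94.4 px 317 190
counter [ 0.5744 -0.2338] size [0.023 0.024] yaw 4.9 px 252 180
clip [ 0.5855 -0.1738] size [0.005 0.046] yaw 2.8 px 198 166
at [ 0.5722 -0.2347  0.1734] z-axis [-0.001  0.001 -1.   ] yaw 4.5
(0.573, -0.235, 0.013) [0.03 0.02 5.35]
```

```bash
python3 -m inch '[{"linear":[0.03,0.02,0.95],"dr":[0,0,0],"hand":0.4},{"linear":[0,0,0.95],"dr":[0,0,0],"hand":0.4},{"linear":[0,0,0.95],"dr":[0,0,0],"hand":0.4},{"linear":[0,0,0.95],"dr":[0,0,0],"hand":0.4},{"linear":[0,0,0.95],"dr":[0,0,0],"hand":0.4},{"linear":[0,0,0.3],"dr":[0,0,0],"hand":0.4},{"linear":[0,0,0.3],"dr":[0,0,0],"hand":0.4},{"linear":[0,0,0],"dr":[0,0,0],"hand":0.4},{"linear":[0,0,0],"dr":[0,0,0],"hand":1},{"linear":[0,0,0],"dr":[0,0,0],"hand":1},{"linear":[0,0,0],"dr":[0,0,0],"hand":1},{"linear":[0,0,0],"dr":[0,0,0],"hand":1},{"linear":[0,0,0],"dr":[0,0,0],"hand":1},{"linear":[0,0,0],"dr":[0,0,0],"hand":1}]' 30
python3 -m inch '[{"linear":[0,0,-0.5],"dr":[0,0,0],"hand":1},{"linear":[0,0,-1],"dr":[0,0,0],"hand":1},{"linear":[0,0,-1],"dr":[0,0,0],"hand":1},{"linear":[0,0,-1],"dr":[0,0,0],"hand":1},{"linear":[0,0,0],"dr":[0,0,0],"hand":1},{"linear":[0,0,0],"dr":[0,0,0],"hand":1}]'
python3 -c "
from h import *
to((.6038+.0124-.03,.2355-.1165+.058,.12),(.6038+.0124-.03,.2355-.1165+.058,.04))"
```

```text
time_s: 9.97
tool_pos: [0.5741, -0.2357, 0.0154]
tool_rot: [0.999, 0.039, 0.001, 0.0]
ft_force: [-0.8, 0.6, 7.0]
grip_width: 0.0236
finger_force: 29.0
time_s: 10.47
tool_pos: [0.5743, -0.2359, 0.1211]
tool_rot: [0.999, 0.039, 0.002, 0.001]
ft_force: [0.3, 0.0, -0.1]
grip_width: 0.0236
finger_force: 29.5
at [ 0.5743 -0.2359  0.1211] z-axis [ 0.004 -0.001 -1.   ] yaw 4.52
(0.5861999999999999, 0.177, 0.12) [  1.48 -13.69   0.02]
(0.5861999999999999, 0.177, 0.04) [-0.01 -0.    2.67]
```

```bash
python3 -m inch '[{"linear":[0.085,-0.913,0],"dr":[0,0,0],"hand":1},{"linear":[0.085,-0.913,0],"dr":[0,0,0],"hand":1},{"linear":[0.085,-0.913,0],"dr":[0,0,0],"hand":1},{"linear":[0.085,-0.913,0],"dr":[0,0,0],"hand":1},{"linear":[0.085,-0.913,0],"dr":[0,0,0],"hand":1},{"linear":[0.085,-0.913,0],"dr":[0,0,0],"hand":1},{"linear":[0.085,-0.913,0],"dr":[0,0,0],"hand":1},{"linear":[0.085,-0.913,0],"dr":[0,0,0],"hand":1},{"linear":[0.085,-0.913,0],"dr":[0,0,0],"hand":1},{"linear":[0.085,-0.913,0],"dr":[0,0,0],"hand":1},{"linear":[0.085,-0.913,0],"dr":[0,0,0],"hand":1},{"linear":[0.085,-0.913,0],"dr":[0,0,0],"hand":1},{"linear":[0.085,-0.913,0],"dr":[0,0,0],"hand":1},{"linear":[0.085,-0.913,0],"dr":[0,0,0],"hand":1},{"linear":[0.085,-0.913,0],"dr":[0,0,0],"hand":1},{"linear":[0,0,0],"dr":[0,0,0],"hand":1},{"linear":[0,0,0],"dr":[0,0,0],"hand":1}]'
python3 -m inch '[{"linear":[0,0,0.9],"dr":[0,0,0],"hand":1},{"linear":[0,0,0.9],"dr":[0,0,0],"hand":1},{"linear":[0,0,0.9],"dr":[0,0,0],"hand":1},{"linear":[0,0,0.5],"dr":[0,0,0],"hand":1},{"linear":[0,0,0],"dr":[0,0,0],"hand":1},{"linear":[0,0,0],"dr":[0,0,0],"hand":0.5},{"linear":[0,0,0],"dr":[0,0,0],"hand":0.5},{"linear":[0,0,0],"dr":[0,0,0],"hand":0.5},{"linear":[0,0,0],"dr":[0,0,0],"hand":0.5},{"linear":[0,0,-1],"dr":[0,0,0],"hand":0.5},{"linear":[0,0,-1],"dr":[0,0,0],"hand":0.5},{"linear":[0,0,-1],"dr":[0,0,0],"hand":0.5},{"linear":[0,0,-0.5],"dr":[0,0,0],"hand":0.5},{"linear":[0,0,0],"dr":[0,0,0],"hand":0.4},{"linear":[0,0,0],"dr":[0,0,0],"hand":0.4}]'
python3 -c "
from h import *
f=grab_frame('wrist');cv2.imwrite('pics/w3.png',f['frame'])
to((.5665,-.307,.125),(.5665,-.307,.0135))"
```

```text
time_s: 11.88
tool_pos: [0.5786, 0.1783, 0.1181]
tool_rot: [0.999, 0.041, -0.0, -0.0]
ft_force: [0.8, -0.3, -0.0]
grip_width: 0.0238
finger_force: 29.5
time_s: 13.13
tool_pos: [0.5795, 0.1771, 0.1288]
tool_rot: [0.999, 0.039, 0.001, -0.0]
ft_force: [0.3, -0.3, -1.0]
grip_width: 0.0511
finger_force: 0.0
at [0.5791 0.177  0.1279] z-axis [ 0.  0. -1.] yaw 4.52
(0.5665, -0.307, 0.125) [-1.69 16.05  0.09]
(0.5665, -0.307, 0.0135) [-0.    0.    3.72]
```

View pics/w3.png

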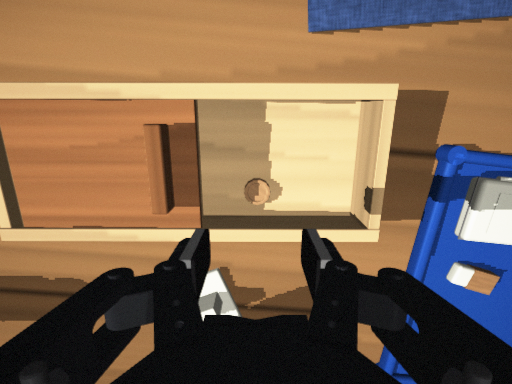

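The counter lies in the bay at (257,191) and the hatch is fully open. The second counter is next.

```bash
python3 -m inch '[{"linear":[-0.1,0.945,0],"dr":[0,0,0],"hand":0.4},{"linear":[-0.1,0.945,0],"dr":[0,0,0],"hand":0.4},{"linear":[-0.1,0.945,0],"dr":[0,0,0],"hand":0.4},{"linear":[-0.1,0.945,0],"dr":[0,0,0],"hand":0.4},{"linear":[-0.1,0.945,0],"dr":[0,0,0],"hand":0.4},{"linear":[-0.1,0.945,0],"dr":[0,0,0],"hand":0.4},{"linear":[-0.1,0.945,0],"dr":[0,0,0],"hand":0.4},{"linear":[-0.1,0.945,0],"dr":[0,0,0],"hand":0.4},{"linear":[-0.1,0.945,0],"dr":[0,0,0],"hand":0.4},{"linear":[-0.1,0.945,0],"dr":[0,0,0],"hand":0.4},{"linear":[-0.1,0.945,0],"dr":[0,0,0],"hand":0.4},{"linear":[-0.1,0.945,0],"dr":[0,0,0],"hand":0.4},{"linear":[-0.1,0.945,0],"dr":[0,0,0],"hand":0.4},{"linear":[-0.1,0.945,0],"dr":[0,0,0],"hand":0.4},{"linear":[-0.1,0.945,0],"dr":[0,0,0],"hand":0.4},{"linear":[-0.1,0.945,0],"dr":[0,0,0],"hand":0.4},{"linear":[-0.1,0.945,0],"dr":[0,0,0],"hand":0.4},{"linear":[0,0,0],"dr":[0,0,0],"hand":0.4},{"linear":[0,0,0],"dr":[0,0,0],"hand":0.4}]'
python3 look.py; python3 -c "
from h import *
to((.5665,-.307,.0135))"
```

```text
time_s: 14.77
tool_pos: [0.5653, -0.3088, 0.1265]
tool_rot: [0.999, 0.038, -0.001, -0.0]
ft_force: [-0.1, 0.6, 0.2]
grip_width: 0.0515
finger_force: 0.0
counter [ 0.4938 -0.2971] size [0.02  0.023] yaw 94.4 px 238 260
counter [ 0.501  -0.0694] size [0.017 0.025] yaw 171.2 px 8 238
counter [ 0.5578 -0.3724] size [0.025 0.025] yaw 8.8 px 320 206
counter [ 0.5667 -0.3074] size [0.022 0.024] yaw 5.0 px 253 192
clip [ 0.5778 -0.1709] size [0.01  0.063] yaw 178.4 px 105 169
at [ 0.5659 -0.3072  0.1267] z-axis [-0.001  0.001 -1.   ] yaw 4.48
(0.5665, -0.307, 0.0135) [ 0.03 -0.    3.77]
```

```bash
python3 -m inch '[{"linear":[0.03,0,0.95],"dr":[0,0,0],"hand":0.4},{"linear":[0,0,0.95],"dr":[0,0,0],"hand":0.4},{"linear":[0,0,0.95],"dr":[0,0,0],"hand":0.4},{"linear":[0,0,0.6],"dr":[0,0,0],"hand":0.4},{"linear":[0,0,0.32],"dr":[0,0,0],"hand":0.4},{"linear":[0,0,0],"dr":[0,0,0],"hand":0.4},{"linear":[0,0,0],"dr":[0,0,0],"hand":1},{"linear":[0,0,0],"dr":[0,0,0],"hand":1},{"linear":[0,0,0],"dr":[0,0,0],"hand":1},{"linear":[0,0,0],"dr":[0,0,0],"hand":1},{"linear":[0,0,0],"dr":[0,0,0],"hand":1},{"linear":[0,0,0],"dr":[0,0,0],"hand":1},{"linear":[0,0,-0.5],"dr":[0,0,0],"hand":1},{"linear":[0,0,-1],"dr":[0,0,0],"hand":1},{"linear":[0,0,-1],"dr":[0,0,0],"hand":1},{"linear":[0,0,-1],"dr":[0,0,0],"hand":1},{"linear":[0,0,0],"dr":[0,0,0],"hand":1}]' 30
python3 -m inch '[{"linear":[0.215,-0.947,0],"dr":[0,0,0],"hand":1},{"linear":[0.215,-0.947,0],"dr":[0,0,0],"hand":1},{"linear":[0.215,-0.947,0],"dr":[0,0,0],"hand":1},{"linear":[0.215,-0.947,0],"dr":[0,0,0],"hand":1},{"linear":[0.215,-0.947,0],"dr":[0,0,0],"hand":1},{"linear":[0.215,-0.947,0],"dr":[0,0,0],"hand":1},{"linear":[0.215,-0.947,0],"dr":[0,0,0],"hand":1},{"linear":[0.215,-0.947,0],"dr":[0,0,0],"hand":1},{"linear":[0.215,-0.947,0],"dr":[0,0,0],"hand":1},{"linear":[0.215,-0.947,0],"dr":[0,0,0],"hand":1},{"linear":[0.215,-0.947,0],"dr":[0,0,0],"hand":1},{"linear":[0.215,-0.947,0],"dr":[0,0,0],"hand":1},{"linear":[0.215,-0.947,0],"dr":[0,0,0],"hand":1},{"linear":[0.215,-0.947,0],"dr":[0,0,0],"hand":1},{"linear":[0.215,-0.947,0],"dr":[0,0,0],"hand":1},{"linear":[0.215,-0.947,0],"dr":[0,0,0],"hand":1},{"linear":[0.215,-0.947,0],"dr":[0,0,0],"hand":1},{"linear":[0,0,0],"dr":[0,0,0],"hand":1},{"linear":[0,0,0],"dr":[0,0,0],"hand":1}]'
```

```text
time_s: 16.23
tool_pos: [0.5693, -0.3088, 0.127]
tool_rot: [0.999, 0.039, 0.004, 0.002]
ft_force: [-0.1, -0.6, 1.3]
grip_width: 0.0238
finger_force: 29.5
time_s: 17.82
tool_pos: [0.6384, 0.1844, 0.1208]
tool_rot: [0.999, 0.041, 0.001, -0.0]
ft_force: [0.1, -1.2, -0.5]
grip_width: 0.0237
finger_force: 29.5
```

```bash
python3 -m inch '[{"linear":[0,0,0.9],"dr":[0,0,0],"hand":1},{"linear":[0,0,0.9],"dr":[0,0,0],"hand":1},{"linear":[0,0,0.9],"dr":[0,0,0],"hand":1},{"linear":[0,0,0.5],"dr":[0,0,0],"hand":1},{"linear":[0,0,0],"dr":[0,0,0],"hand":1},{"linear":[0,0,0],"dr":[0,0,0],"hand":0.5},{"linear":[0,0,0],"dr":[0,0,0],"hand":0.5},{"linear":[0,0,0],"dr":[0,0,0],"hand":0.5},{"linear":[0,0,0],"dr":[0,0,0],"hand":0.5},{"linear":[0,0,-1],"dr":[0,0,0],"hand":0.5},{"linear":[0,0,-1],"dr":[0,0,0],"hand":0.5},{"linear":[0,0,-1],"dr":[0,0,0],"hand":0.5},{"linear":[0,0,-0.5],"dr":[0,0,0],"hand":0.5},{"linear":[0,0,0],"dr":[0,0,0],"hand":0.4}]'
python3 -m inch '[{"linear":[-0.217,0.962,0],"dr":[0,0,0],"hand":0.4},{"linear":[-0.217,0.962,0],"dr":[0,0,0],"hand":0.4},{"linear":[-0.217,0.962,0],"dr":[0,0,0],"hand":0.4},{"linear":[-0.217,0.962,0],"dr":[0,0,0],"hand":0.4},{"linear":[-0.217,0.962,0],"dr":[0,0,0],"hand":0.4},{"linear":[-0.217,0.962,0],"dr":[0,0,0],"hand":0.4},{"linear":[-0.217,0.962,0],"dr":[0,0,0],"hand":0.4},{"linear":[-0.217,0.962,0],"dr":[0,0,0],"hand":0.4},{"linear":[-0.217,0.962,0],"dr":[0,0,0],"hand":0.4},{"linear":[-0.217,0.962,0],"dr":[0,0,0],"hand":0.4},{"linear":[-0.217,0.962,0],"dr":[0,0,0],"hand":0.4},{"linear":[-0.217,0.962,0],"dr":[0,0,0],"hand":0.4},{"linear":[-0.217,0.962,0],"dr":[0,0,0],"hand":0.4},{"linear":[-0.217,0.962,0],"dr":[0,0,0],"hand":0.4},{"linear":[-0.217,0.962,0],"dr":[0,0,0],"hand":0.4},{"linear":[-0.217,0.962,0],"dr":[0,0,0],"hand":0.4},{"linear":[-0.217,0.962,0],"dr":[0,0,0],"hand":0.4},{"linear":[-0.217,0.962,0],"dr":[0,0,0],"hand":0.4},{"linear":[-0.217,0.962,0],"dr":[0,0,0],"hand":0.4},{"linear":[0,0,0],"dr":[0,0,0],"hand":0.4}]'
python3 -m inch '[{"linear":[0,0,0],"dr":[0,0,0],"hand":0.4}]'
python3 look.py; python3 -c "
from h import *
to((.5575,-.3722,.0135))"
```

```text
time_s: 18.98
tool_pos: [0.6401, 0.183, 0.1332]
tool_rot: [0.999, 0.039, 0.003, -0.001]
ft_force: [-0.0, -0.3, -0.1]
grip_width: 0.0507
finger_force: 0.0
time_s: 20.65
tool_pos: [0.5555, -0.38, 0.1284]
tool_rot: [0.999, 0.037, -0.001, 0.002]
ft_force: [-0.5, -0.3, 0.0]
grip_width: 0.0512
finger_force: 0.0
time_s: 20.73
tool_pos: [0.5574, -0.3752, 0.1283]
tool_rot: [0.999, 0.038, -0.0, 0.0]
ft_force: [0.6, 0.3, 0.4]
grip_width: 0.0516
finger_force: 0.0
counter [ 0.4934 -0.2927] size [0.013 0.025] yaw 150.9 px 168 248
counter [ 0.5584 -0.3735] size [0.023 0.025] yaw 5.0 px 252 192
clip [ 0.5128 -0.2449] size [0.006 0.022] yaw 30.5 px 117 228
clip [ 0.5777 -0.1724] size [0.009 0.064] yaw 1.8 px 33 155
at [ 0.5581 -0.3737  0.1284] z-axis [-0.     0.001 -1.   ] yaw 4.48
(0.5575, -0.3722, 0.0135) [-0.02 -0.05  3.83]
```

```bash
python3 -m inch '[{"linear":[0,0,0.95],"dr":[0,0,0],"hand":0.4},{"linear":[0,0,0.95],"dr":[0,0,0],"hand":0.4},{"linear":[0,0,0.95],"dr":[0,0,0],"hand":0.4},{"linear":[0,0,0.65],"dr":[0,0,0],"hand":0.4},{"linear":[0,0,0.32],"dr":[0,0,0],"hand":0.4},{"linear":[0,0,0],"dr":[0,0,0],"hand":0.4},{"linear":[0,0,0],"dr":[0,0,0],"hand":1},{"linear":[0,0,0],"dr":[0,0,0],"hand":1},{"linear":[0,0,0],"dr":[0,0,0],"hand":1},{"linear":[0,0,0],"dr":[0,0,0],"hand":1},{"linear":[0,0,0],"dr":[0,0,0],"hand":1},{"linear":[0,0,0],"dr":[0,0,0],"hand":1},{"linear":[0,0,-0.5],"dr":[0,0,0],"hand":1},{"linear":[0,0,-1],"dr":[0,0,0],"hand":1},{"linear":[0,0,-1],"dr":[0,0,0],"hand":1},{"linear":[0,0,-1],"dr":[0,0,0],"hand":1},{"linear":[0,0,0],"dr":[0,0,0],"hand":1}]' 30
python3 -m inch '[{"linear":[0.118,-0.922,0],"dr":[0,0,0],"hand":1},{"linear":[0.118,-0.922,0],"dr":[0,0,0],"hand":1},{"linear":[0.118,-0.922,0],"dr":[0,0,0],"hand":1},{"linear":[0.118,-0.922,0],"dr":[0,0,0],"hand":1},{"linear":[0.118,-0.922,0],"dr":[0,0,0],"hand":1},{"linear":[0.118,-0.922,0],"dr":[0,0,0],"hand":1},{"linear":[0.118,-0.922,0],"dr":[0,0,0],"hand":1},{"linear":[0.118,-0.922,0],"dr":[0,0,0],"hand":1},{"linear":[0.118,-0.922,0],"dr":[0,0,0],"hand":1},{"linear":[0.118,-0.922,0],"dr":[0,0,0],"hand":1},{"linear":[0.118,-0.922,0],"dr":[0,0,0],"hand":1},{"linear":[0.118,-0.922,0],"dr":[0,0,0],"hand":1},{"linear":[0.118,-0.922,0],"dr":[0,0,0],"hand":1},{"linear":[0.118,-0.922,0],"dr":[0,0,0],"hand":1},{"linear":[0.118,-0.922,0],"dr":[0,0,0],"hand":1},{"linear":[0.118,-0.922,0],"dr":[0,0,0],"hand":1},{"linear":[0.118,-0.922,0],"dr":[0,0,0],"hand":1},{"linear":[0.118,-0.922,0],"dr":[0,0,0],"hand":1},{"linear":[0,0,0],"dr":[0,0,0],"hand":1},{"linear":[0,0,0],"dr":[0,0,0],"hand":1}]'
```

```text
time_s: 22.2
tool_pos: [0.5604, -0.3753, 0.1268]
tool_rot: [0.999, 0.039, 0.004, 0.003]
ft_force: [1.0, -0.5, -0.0]
grip_width: 0.0239
finger_force: 29.5
time_s: 23.87
tool_pos: [0.5828, 0.1293, 0.1203]
tool_rot: [0.999, 0.041, 0.001, -0.0]
ft_force: [0.4, -0.7, -1.2]
grip_width: 0.0235
finger_force: 29.5
```

```bash
python3 -m inch '[{"linear":[0,0,0.9],"dr":[0,0,0],"hand":1},{"linear":[0,0,0.9],"dr":[0,0,0],"hand":1},{"linear":[0,0,0.9],"dr":[0,0,0],"hand":1},{"linear":[0,0,0.5],"dr":[0,0,0],"hand":1},{"linear":[0,0,0],"dr":[0,0,0],"hand":1},{"linear":[0,0,0],"dr":[0,0,0],"hand":0.5},{"linear":[0,0,0],"dr":[0,0,0],"hand":0.5},{"linear":[0,0,0],"dr":[0,0,0],"hand":0.5},{"linear":[0,0,0],"dr":[0,0,0],"hand":0.5},{"linear":[0,0,-1],"dr":[0,0,0],"hand":0.5},{"linear":[0,0,-1],"dr":[0,0,0],"hand":0.5},{"linear":[0,0,-1],"dr":[0,0,0],"hand":0.5},{"linear":[0,0,-0.5],"dr":[0,0,0],"hand":0.5},{"linear":[0,0,0],"dr":[0,0,0],"hand":0.4}]'
python3 -m inch '[{"linear":[-0.277,0.927,0],"dr":[0,0,0],"hand":0.4},{"linear":[-0.277,0.927,0],"dr":[0,0,0],"hand":0.4},{"linear":[-0.277,0.927,0],"dr":[0,0,0],"hand":0.4},{"linear":[-0.277,0.927,0],"dr":[0,0,0],"hand":0.4},{"linear":[-0.277,0.927,0],"dr":[0,0,0],"hand":0.4},{"linear":[-0.277,0.927,0],"dr":[0,0,0],"hand":0.4},{"linear":[-0.277,0.927,0],"dr":[0,0,0],"hand":0.4},{"linear":[-0.277,0.927,0],"dr":[0,0,0],"hand":0.4},{"linear":[-0.277,0.927,0],"dr":[0,0,0],"hand":0.4},{"linear":[-0.277,0.927,0],"dr":[0,0,0],"hand":0.4},{"linear":[-0.277,0.927,0],"dr":[0,0,0],"hand":0.4},{"linear":[-0.277,0.927,0],"dr":[0,0,0],"hand":0.4},{"linear":[-0.277,0.927,0],"dr":[0,0,0],"hand":0.4},{"linear":[-0.277,0.927,0],"dr":[0,0,0],"hand":0.4},{"linear":[-0.277,0.927,0],"dr":[0,0,0],"hand":0.4},{"linear":[0,0,0],"dr":[0,0,0],"hand":0.4},{"linear":[0,0,0],"dr":[0,0,0],"hand":0.4}]'
python3 look.py; python3 -c "
from h import *
to((.491,-.2965,.0135))"
```

```text
time_s: 25.03
tool_pos: [0.5841, 0.1279, 0.1322]
tool_rot: [0.999, 0.039, 0.003, -0.001]
ft_force: [0.4, -0.3, 0.2]
grip_width: 0.051
finger_force: 0.0
time_s: 26.45
tool_pos: [0.4905, -0.2994, 0.128]
tool_rot: [0.999, 0.038, -0.0, 0.0]
ft_force: [0.0, 1.4, -1.8]
grip_width: 0.0511
finger_force: 0.0
counter [ 0.4284 -0.2709] size [0.005 0.021] yaw 89.2 px 221 250
counter [ 0.429  -0.2037] size [0.007 0.041] yaw 88.7 px 155 245
counter [ 0.4901 -0.2968] size [0.023 0.024] yaw 4.9 px 252 193
counter [ 0.5014 -0.0707] size [0.015 0.025] yaw 171.2 px 8 163
clip [ 0.4246 -0.2041] size [0.004 0.036] yaw 89.1 px 154 250
clip [ 0.4279 -0.1706] size [0.007 0.024] yaw 87.7 px 120 245
clip [ 0.4104 -0.078 ] size [0.008 0.032] yaw 16.6 px 28 254
clip [ 0.5026 -0.237 ] size [0.017 0.034] yaw 31.2 px 188 176
clip [ 0.5783 -0.1259] size [0.068 0.095] yaw 91.5 px 57 78
pencil [ 0.4228 -0.2703] size [0.006 0.02 ] yaw 94.4 px 221 254
at [ 0.4911 -0.2979  0.128 ] z-axis [-0.     0.001 -1.   ] yaw 4.48
(0.491, -0.2965, 0.0135) [ 0.   -0.05  3.82]
```

```bash
python3 -m inch '[{"linear":[0,-0.02,0.95],"dr":[0,0,0],"hand":0.4},{"linear":[0,0,0.95],"dr":[0,0,0],"hand":0.4},{"linear":[0,0,0.95],"dr":[0,0,0],"hand":0.4},{"linear":[0,0,0.65],"dr":[0,0,0],"hand":0.4},{"linear":[0,0,0.32],"dr":[0,0,0],"hand":0.4},{"linear":[0,0,0],"dr":[0,0,0],"hand":0.4},{"linear":[0,0,0],"dr":[0,0,0],"hand":1},{"linear":[0,0,0],"dr":[0,0,0],"hand":1},{"linear":[0,0,0],"dr":[0,0,0],"hand":1},{"linear":[0,0,0],"dr":[0,0,0],"hand":1},{"linear":[0,0,0],"dr":[0,0,0],"hand":1},{"linear":[0,0,0],"dr":[0,0,0],"hand":1},{"linear":[0,0,-0.5],"dr":[0,0,0],"hand":1},{"linear":[0,0,-1],"dr":[0,0,0],"hand":1},{"linear":[0,0,-1],"dr":[0,0,0],"hand":1},{"linear":[0,0,-1],"dr":[0,0,0],"hand":1},{"linear":[0,0,0],"dr":[0,0,0],"hand":1}]' 30
python3 -m inch '[{"linear":[0.41,-0.926,0],"dr":[0,0,0],"hand":1},{"linear":[0.41,-0.926,0],"dr":[0,0,0],"hand":1},{"linear":[0.41,-0.926,0],"dr":[0,0,0],"hand":1},{"linear":[0.41,-0.926,0],"dr":[0,0,0],"hand":1},{"linear":[0.41,-0.926,0],"dr":[0,0,0],"hand":1},{"linear":[0.41,-0.926,0],"dr":[0,0,0],"hand":1},{"linear":[0.41,-0.926,0],"dr":[0,0,0],"hand":1},{"linear":[0.41,-0.926,0],"dr":[0,0,0],"hand":1},{"linear":[0.41,-0.926,0],"dr":[0,0,0],"hand":1},{"linear":[0.41,-0.926,0],"dr":[0,0,0],"hand":1},{"linear":[0.41,-0.926,0],"dr":[0,0,0],"hand":1},{"linear":[0.41,-0.926,0],"dr":[0,0,0],"hand":1},{"linear":[0.41,-0.926,0],"dr":[0,0,0],"hand":1},{"linear":[0.41,-0.926,0],"dr":[0,0,0],"hand":1},{"linear":[0.41,-0.926,0],"dr":[0,0,0],"hand":1},{"linear":[0,0,0],"dr":[0,0,0],"hand":1},{"linear":[0,0,0],"dr":[0,0,0],"hand":1}]'
```

```text
time_s: 27.92
tool_pos: [0.4931, -0.2986, 0.1247]
tool_rot: [0.999, 0.039, 0.003, 0.002]
ft_force: [1.2, -0.1, 0.4]
grip_width: 0.0235
finger_force: 29.5
time_s: 29.33
tool_pos: [0.6424, 0.1343, 0.1192]
tool_rot: [0.999, 0.041, 0.0, -0.0]
ft_force: [0.3, -1.2, -0.2]
grip_width: 0.0241
finger_force: 29.5
```

```bash
python3 -m inch '[{"linear":[0,0,0.9],"dr":[0,0,0],"hand":1},{"linear":[0,0,0.9],"dr":[0,0,0],"hand":1},{"linear":[0,0,0.9],"dr":[0,0,0],"hand":1},{"linear":[0,0,0.5],"dr":[0,0,0],"hand":1},{"linear":[0,0,0],"dr":[0,0,0],"hand":1},{"linear":[0,0,0],"dr":[0,0,0],"hand":0.5},{"linear":[0,0,0],"dr":[0,0,0],"hand":0.5},{"linear":[0,0,0],"dr":[0,0,0],"hand":0.5},{"linear":[0,0,0],"dr":[0,0,0],"hand":0.5},{"linear":[0,0,-1],"dr":[0,0,0],"hand":0.5},{"linear":[0,0,-1],"dr":[0,0,0],"hand":0.5},{"linear":[0,0,-1],"dr":[0,0,0],"hand":0.5},{"linear":[0,0,-0.5],"dr":[0,0,0],"hand":0.5},{"linear":[0,0,0],"dr":[0,0,0],"hand":0.4}]'
python3 -m inch '[{"linear":[-0.432,0.921,0],"dr":[0,0,0],"hand":0.4},{"linear":[-0.432,0.921,0],"dr":[0,0,0],"hand":0.4},{"linear":[-0.432,0.921,0],"dr":[0,0,0],"hand":0.4},{"linear":[-0.432,0.921,0],"dr":[0,0,0],"hand":0.4},{"linear":[-0.432,0.921,0],"dr":[0,0,0],"hand":0.4},{"linear":[-0.432,0.921,0],"dr":[0,0,0],"hand":0.4},{"linear":[-0.432,0.921,0],"dr":[0,0,0],"hand":0.4},{"linear":[-0.432,0.921,0],"dr":[0,0,0],"hand":0.4},{"linear":[-0.432,0.921,0],"dr":[0,0,0],"hand":0.4},{"linear":[-0.432,0.921,0],"dr":[0,0,0],"hand":0.4},{"linear":[-0.432,0.921,0],"dr":[0,0,0],"hand":0.4},{"linear":[-0.432,0.921,0],"dr":[0,0,0],"hand":0.4},{"linear":[-0.432,0.921,0],"dr":[0,0,0],"hand":0.4},{"linear":[0,0,0],"dr":[0,0,0],"hand":0.4},{"linear":[0,0,0],"dr":[0,0,0],"hand":0.4}]'
python3 look.py; python3 -c "
from h import *
to((.5026,-.2372,.0145))"
```

```text
time_s: 30.5
tool_pos: [0.6439, 0.1327, 0.1319]
tool_rot: [0.999, 0.039, 0.003, -0.001]
ft_force: [0.0, -0.1, 1.3]
grip_width: 0.0511
finger_force: 0.0
time_s: 31.75
tool_pos: [0.5019, -0.2402, 0.1275]
tool_rot: [0.999, 0.038, -0.0, 0.0]
ft_force: [-0.1, 1.0, 0.5]
grip_width: 0.051
finger_force: 0.0
counter [ 0.4287 -0.2415] size [0.006 0.08 ] yaw 89.7 px 250 262
counter [ 0.5025 -0.0641] size [0.023 0.03 ] yaw 78.2 px 66 178
clip [ 0.5038 -0.2365] size [0.016 0.035] yaw 32.2 px 250 192
clip [ 0.5489 -0.0724] size [0.003 0.085] yaw 88.1 px 68 128
clip [ 0.5808 -0.0977] size [0.065 0.15 ] yaw 86.9 px 94 92
pencil [ 0.4229 -0.2538] size [0.007 0.055] yaw 89.8 px 261 266
at [ 0.5026 -0.2388  0.1275] z-axis [ 0.  0. -1.] yaw 4.47
(0.5026, -0.2372, 0.0145) [ 0.   -0.05  3.77]
```

```bash
python3 -m inch '[{"linear":[0.02,-0.04,0.5],"dr":[0,0,-0.93],"hand":0.4},{"linear":[0,0,0.5],"dr":[0,0,-0.93],"hand":0.4},{"linear":[0,0,0.5],"dr":[0,0,-0.93],"hand":0.4},{"linear":[0,0,0.5],"dr":[0,0,-0.93],"hand":0.4},{"linear":[0,0,0.5],"dr":[0,0,-0.93],"hand":0.4},{"linear":[0,0,0.6],"dr":[0,0,0],"hand":0.4},{"linear":[0,0,0.35],"dr":[0,0,0],"hand":0.4},{"linear":[0,0,0.3],"dr":[0,0,0],"hand":0.4},{"linear":[0,0,0],"dr":[0,0,0],"hand":0.4},{"linear":[0,0,0],"dr":[0,0,0],"hand":1},{"linear":[0,0,0],"dr":[0,0,0],"hand":1},{"linear":[0,0,0],"dr":[0,0,0],"hand":1},{"linear":[0,0,0],"dr":[0,0,0],"hand":1},{"linear":[0,0,0],"dr":[0,0,0],"hand":1},{"linear":[0,0,0],"dr":[0,0,0],"hand":1},{"linear":[0,0,0],"dr":[0,0,0],"hand":1}]' 30
python3 -m inch '[{"linear":[0,0,-0.5],"dr":[0,0,0],"hand":1},{"linear":[0,0,-1],"dr":[0,0,0.93],"hand":1},{"linear":[0,0,-1],"dr":[0,0,0.93],"hand":1},{"linear":[0,0,-1],"dr":[0,0,0.93],"hand":1},{"linear":[0,0,0],"dr":[0,0,0.93],"hand":1},{"linear":[0,0,0],"dr":[0,0,0.93],"hand":1},{"linear":[0,0,0],"dr":[0,0,0],"hand":1}]'
```

```text
time_s: 33.13
tool_pos: [0.5035, -0.2377, 0.0159]
tool_rot: [0.963, 0.268, 0.001, 0.0]
ft_force: [-0.4, 0.8, 6.3]
grip_width: 0.0147
finger_force: 31.3
time_s: 33.72
tool_pos: [0.5035, -0.2375, 0.1209]
tool_rot: [0.999, 0.037, 0.001, 0.0]
ft_force: [-0.2, 0.7, -0.6]
grip_width: 0.0147
finger_force: 30.6
```

```bash
python3 -c "
from h import *
to((.61,.1557,.121),(.61,.1557,.03))"
```

```text
at [ 0.5035 -0.2375  0.1209] z-axis [ 0.001 -0.    -1.   ] yaw 4.25
(0.61, 0.1557, 0.121) [  4.51 -12.81  -0.  ]
(0.61, 0.1557, 0.03) [-0.   -0.    3.03]
```

```bash
python3 -m inch '[{"linear":[0.322,-0.915,0],"dr":[0,0,0],"hand":1},{"linear":[0.322,-0.915,0],"dr":[0,0,0],"hand":1},{"linear":[0.322,-0.915,0],"dr":[0,0,0],"hand":1},{"linear":[0.322,-0.915,0],"dr":[0,0,0],"hand":1},{"linear":[0.322,-0.915,0],"dr":[0,0,0],"hand":1},{"linear":[0.322,-0.915,0],"dr":[0,0,0],"hand":1},{"linear":[0.322,-0.915,0],"dr":[0,0,0],"hand":1},{"linear":[0.322,-0.915,0],"dr":[0,0,0],"hand":1},{"linear":[0.322,-0.915,0],"dr":[0,0,0],"hand":1},{"linear":[0.322,-0.915,0],"dr":[0,0,0],"hand":1},{"linear":[0.322,-0.915,0],"dr":[0,0,0],"hand":1},{"linear":[0.322,-0.915,0],"dr":[0,0,0],"hand":1},{"linear":[0.322,-0.915,0],"dr":[0,0,0],"hand":1},{"linear":[0.322,-0.915,0],"dr":[0,0,0],"hand":1},{"linear":[0,0,0],"dr":[0,0,0],"hand":1},{"linear":[0,0,0],"dr":[0,0,0],"hand":1}]'
python3 -m inch '[{"linear":[0,0,0.9],"dr":[0,0,0],"hand":1},{"linear":[0,0,0.9],"dr":[0,0,0],"hand":1},{"linear":[0,0,0.9],"dr":[0,0,0],"hand":1},{"linear":[0,0,0.3],"dr":[0,0,0],"hand":1},{"linear":[0,0,0],"dr":[0,0,0],"hand":1},{"linear":[0,0,0],"dr":[0,0,0],"hand":0.5},{"linear":[0,0,0],"dr":[0,0,0],"hand":0.5},{"linear":[0,0,0],"dr":[0,0,0],"hand":0.5},{"linear":[0,0,0],"dr":[0,0,0],"hand":0.5},{"linear":[0,0,-1],"dr":[0,0,0],"hand":0.5},{"linear":[0,0,-1],"dr":[0,0,0],"hand":0.5},{"linear":[0,0,-1],"dr":[0,0,0],"hand":0.5},{"linear":[-0.5,0,-0.5],"dr":[0,0,0],"hand":0.5},{"linear":[-0.5,0,0],"dr":[0,0,0],"hand":0.4},{"linear":[0,0,0],"dr":[0,0,0],"hand":0.4},{"linear":[0,0,0],"dr":[0,0,0],"hand":0.4}]'
python3 -c "
from h import *
f=grab_frame('wrist');cv2.imwrite('pics/w4.png',f['frame'])
to((.6038,.2592,.128),(.6038,.2592,.055))"
```

```text
time_s: 35.05
tool_pos: [0.6074, 0.1576, 0.1197]
tool_rot: [0.999, 0.042, -0.0, -0.0]
ft_force: [-0.6, -1.5, 0.0]
grip_width: 0.0152
finger_force: 30.6
time_s: 36.38
tool_pos: [0.5779, 0.154, 0.1359]
tool_rot: [0.999, 0.04, 0.0, -0.0]
ft_force: [0.4, 0.5, 0.1]
grip_width: 0.0515
finger_force: 0.0
at [0.5782 0.1539 0.1354] z-axis [ 0.001  0.    -1.   ] yaw 4.52
(0.6038, 0.2592, 0.128) [ 1.13 -3.43  0.25]
(0.6038, 0.2592, 0.055) [-0.    0.    2.43]
```

View pics/w4.png

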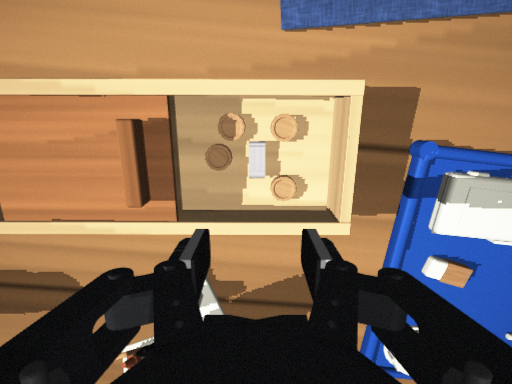

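All four counters and the clip lie flat in the bay: counters at (231,126), (218,157), (285,127) and (284,188), the clip at (257,160). Next I close the hatch.

```bash
python3 -m inch '[{"linear":[0.28,-0.86,0],"dr":[0,0,0],"hand":0.4},{"linear":[0.28,-0.86,0],"dr":[0,0,0],"hand":0.4},{"linear":[0.28,-0.86,0],"dr":[0,0,0],"hand":0.4},{"linear":[0.28,-0.86,0],"dr":[0,0,0],"hand":0.4},{"linear":[0,0,0],"dr":[0,0,0],"hand":0.4},{"linear":[0,0,0.9],"dr":[0,0,0],"hand":0.4},{"linear":[0,0,0.9],"dr":[0,0,0],"hand":0.4},{"linear":[0,0,0.5],"dr":[0,0,0],"hand":0.4},{"linear":[0,0,0.3],"dr":[0,0,0],"hand":0.4},{"linear":[0,0,0],"dr":[0,0,0],"hand":0.4},{"linear":[0,0,0],"dr":[0,0,0],"hand":1},{"linear":[0,0,0],"dr":[0,0,0],"hand":1},{"linear":[0,0,0],"dr":[0,0,0],"hand":1},{"linear":[0,0,0],"dr":[0,0,0],"hand":1},{"linear":[0,0,0],"dr":[0,0,0],"hand":1},{"linear":[0,0,0],"dr":[0,0,0],"hand":1}]' 30
python3 -c "
from h import *
to((.6155,.111,.056))"
```

```text
time_s: 37.77
tool_pos: [0.6038, 0.2594, 0.0583]
tool_rot: [0.999, 0.039, 0.001, -0.0]
ft_force: [-0.2, -1.3, 6.2]
grip_width: 0.0129
finger_force: 31.6
at [0.6038 0.2594 0.0583] z-axis [ 0.002  0.001 -1.   ] yaw 4.51
(0.6155, 0.111, 0.056) [-0.    4.96  0.07]
```

```bash
python3 -m inch '[{"linear":[0,0.2,0],"dr":[0,0,0],"hand":1},{"linear":[0,0.4,0],"dr":[0,0,0],"hand":1},{"linear":[0,0.4,0],"dr":[0,0,0],"hand":1},{"linear":[0,0.4,0],"dr":[0,0,0],"hand":1},{"linear":[0,0.4,0],"dr":[0,0,0],"hand":1},{"linear":[0,0.4,0],"dr":[0,0,0],"hand":1},{"linear":[0,0.4,0],"dr":[0,0,0],"hand":1},{"linear":[0,0.4,0],"dr":[0,0,0],"hand":1},{"linear":[0,0.4,0],"dr":[0,0,0],"hand":1},{"linear":[0,0.4,0],"dr":[0,0,0],"hand":1},{"linear":[0,0.4,0],"dr":[0,0,0],"hand":1},{"linear":[0,0.3,0],"dr":[0,0,0],"hand":1},{"linear":[0,0.2,0],"dr":[0,0,0],"hand":1},{"linear":[0,0.1,0],"dr":[0,0,0],"hand":1},{"linear":[0,0.1,0],"dr":[0,0,0],"hand":1},{"linear":[0,0.1,0],"dr":[0,0,0],"hand":1},{"linear":[0,0.1,0],"dr":[0,0,0],"hand":1},{"linear":[0,0,0],"dr":[0,0,0],"hand":1},{"linear":[0,0,0],"dr":[0,0,0],"hand":1},{"linear":[0,0,0],"dr":[0,0,0],"hand":1}]'
```

```text
time_s: 39.43
tool_pos: [0.6153, 0.1099, 0.0582]
tool_rot: [0.999, 0.04, 0.0, -0.002]
ft_force: [-4.1, 14.1, 7.4]
grip_width: 0.013
finger_force: 32.0
```

```bash
python3 -m inch '[{"linear":[0,0.08,0],"dr":[0,0,0],"hand":1},{"linear":[0,0,0],"dr":[0,0,0],"hand":1},{"linear":[0,0,0],"dr":[0,0,0],"hand":0.3},{"linear":[0,0,0],"dr":[0,0,0],"hand":0.3},{"linear":[0,0,0],"dr":[0,0,0],"hand":0.3},{"linear":[0,0,0],"dr":[0,0,0],"hand":0.3},{"linear":[0,0,-1],"dr":[0,0,0],"hand":0.3},{"linear":[0,0,-1],"dr":[0,0,0],"hand":0.3},{"linear":[0,0,-1],"dr":[0,0,0],"hand":0.3},{"linear":[0,0,-1],"dr":[0,0,0],"hand":0.3},{"linear":[-0.9,-0.25,-0.3],"dr":[0,0,0],"hand":0},{"linear":[-0.9,-0.25,-0.3],"dr":[0,0,0],"hand":0},{"linear":[-0.9,-0.25,-0.3],"dr":[0,0,0],"hand":0},{"linear":[-0.9,-0.25,-0.3],"dr":[0,0,0],"hand":0},{"linear":[-0.9,-0.25,-0.3],"dr":[0,0,0],"hand":0},{"linear":[-0.9,-0.25,-0.3],"dr":[0,0,0],"hand":0},{"linear":[-0.9,-0.25,-0.3],"dr":[0,0,0],"hand":0},{"linear":[-0.9,-0.25,-0.3],"dr":[0,0,0],"hand":0},{"linear":[0,0,0],"dr":[0,0,0],"hand":0},{"linear":[0,0,0],"dr":[0,0,0],"hand":0}]'
python3 -c "
from h import *
import pickle
f=grab_frame('wrist');cv2.imwrite('pics/w5.png',cv2.resize(f['frame'],(800,600)));pickle.dump(f,open('w5.pkl','wb'));to((.4,.2,.25))"
```

```text
time_s: 41.1
tool_pos: [0.3951, 0.1475, 0.2498]
tool_rot: [0.999, 0.04, 0.001, -0.0]
ft_force: [0.9, 0.6, 0.6]
grip_width: 0.0856
finger_force: 0.0
at [0.3958 0.1472 0.2494] z-axis [ 0.001  0.    -1.   ] yaw 4.52
(0.4, 0.2, 0.25) [ 0.28 -1.74 -0.02]
```

View pics/w5.png

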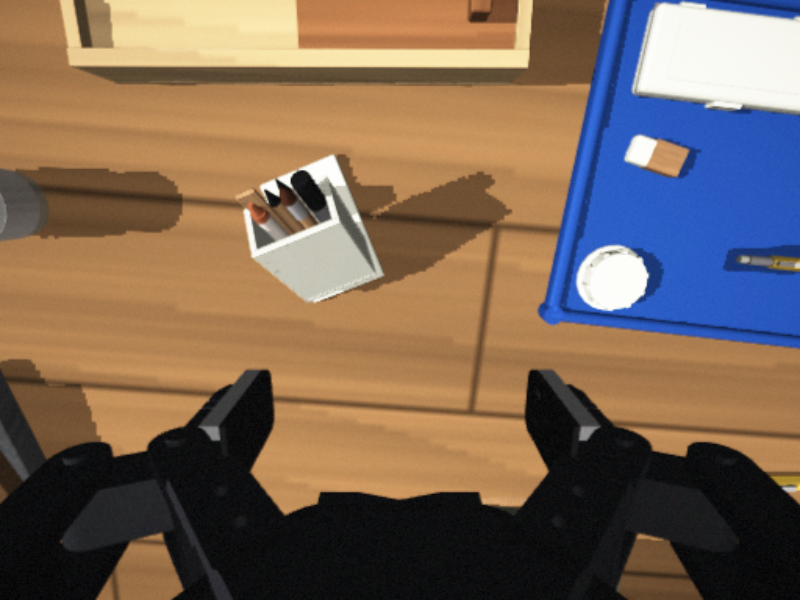

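Wrist view w5 shows the hatch shut against the frame. The cup mouth is near (285,205), with a ruler (250,195), crayon (262,212), stubs (280,195) and marker (308,190). The cup leans towards the upper left. I'll take a closer look along its axis.

```bash
python3 -m inch '[{"linear":[0.8,-0.8,0],"dr":[0,0,0],"hand":0},{"linear":[0.8,-0.8,0],"dr":[0,0,0],"hand":0},{"linear":[0.8,-0.8,0],"dr":[0,0,0],"hand":0},{"linear":[0.8,-0.8,0],"dr":[0,0,0],"hand":0},{"linear":[0.6,0,0],"dr":[0,0,-0.9],"hand":0},{"linear":[0,0,0.3],"dr":[0,0,-0.9],"hand":0},{"linear":[0,0,0.6],"dr":[0,0,-0.9],"hand":0},{"linear":[0,0,0.6],"dr":[0,0,-0.9],"hand":0},{"linear":[0,0,0],"dr":[0,-0.9,0],"hand":0},{"linear":[0,0,0],"dr":[0,-0.9,0],"hand":0},{"linear":[0,0,0],"dr":[0,0,0],"hand":0},{"linear":[0,0,0],"dr":[0,0,0],"hand":0}]'
python3 -c "
from h import *
import pickle
f=grab_frame('wrist');cv2.imwrite('pics/w6.png',cv2.resize(f['frame'],(800,600),interpolation=cv2.INTER_CUBIC));pickle.dump(f,open('w6.pkl','wb'));to((.4,.2,.25))"
```

```text
time_s: 42.15
tool_pos: [0.5025, 0.2513, 0.2027]
tool_rot: [0.972, 0.216, -0.088, 0.02]
ft_force: [0.6, -0.2, -0.2]
grip_width: 0.0856
finger_force: 0.0
at [0.5021 0.2514 0.2032] z-axis [-0.161 -0.076 -0.984] yaw 25.08
(0.4, 0.2, 0.25) [-4.03  0.11 -0.86]
```

View pics/w6.png

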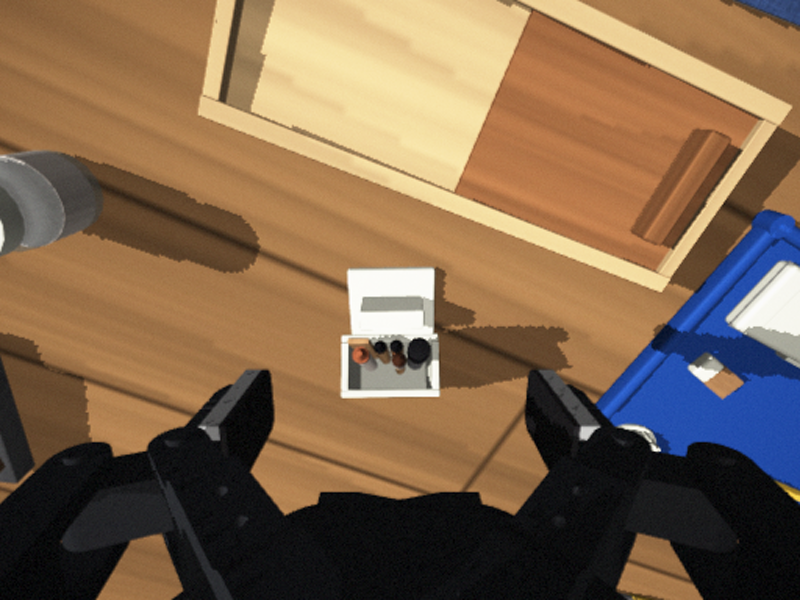

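The view into the cup shows the mouth rectangle from (342,335) to (440,397). All the contents lie on the far, lower wall, with the ruler and crayon on the left and the marker at (418,350). The near half, around (383,378), is free.

```bash
python3 - <<'E'
from h import *
import pickle
a=pickle.load(open("w5.pkl","rb"));b=pickle.load(open("w6.pkl","rb"));k=.64
T=lambda p,q:tri(a,(p[0]*k,p[1]*k),b,(q[0]*k,q[1]*k))
BL,e1=T((250,257),(342,397));BR,e2=T((336,225),(440,397));print(BL,e1,BR,e2,np.linalg.norm(BL-BR))
yaw=np.arctan2(*(BL-BR)[1::-1])-np.pi/2;print("cup yaw",np.degrees(yaw))
for yw in(yaw,np.radians(25)):
    c,s=np.cos(yw),np.sin(yw);t=np.radians(38)
    ez=np.array([np.sin(t)*c,np.sin(t)*s,np.cos(t)]);ex=np.array([np.cos(t)*c,np.cos(t)*s,-np.sin(t)]);ey=np.array([-s,c,0])
    M=(BL+BR)/2+.021*ex;print("mouth",M,"origin",M-.09*ez)
    for X in [(x,y,.09) for x in(-.021,.021) for y in(.033,-.033)]:
        W=M-.09*ez+X[0]*ex+X[1]*ey+X[2]*ez;print(X,np.round(np.array(proj(b,W))/k),np.round(np.array(proj(a,W))/k))
# foot front corners
for p in((348,270),(434,268)):print(onz(b,p[0]*k,p[1]*k,.005))
# ruler/crayon/marker tops
E
```

```text
[0.40873391 0.24870502 0.10523856] 0.0017238207556196938 [0.43559587 0.19070233 0.10537218] 0.0033914276247335854 0.06392100274785949
cup yaw 24.849598139158854
mouth [0.43718098 0.22665787 0.09237648] origin [0.38690159 0.20337269 0.02145551]
(-0.021, 0.033, 0.09) [339. 398.] [250. 257.]
(-0.021, -0.033, 0.09) [439. 398.] [339. 223.]
(0.021, 0.033, 0.09) [341. 334.] [242. 208.]
(0.021, -0.033, 0.09) [438. 335.] [326. 175.]
mouth [0.43716267 0.22669726 0.09237648] origin [0.38694458 0.20328018 0.02145551]
(-0.021, 0.033, 0.09) [339. 398.] [250. 257.]
(-0.021, -0.033, 0.09) [439. 398.] [339. 223.]
(0.021, 0.033, 0.09) [341. 335.] [242. 208.]
(0.021, -0.033, 0.09) [438. 335.] [326. 175.]
[0.45365988 0.27342136 0.005     ]
[0.48515411 0.21029085 0.005     ]
```

```bash
python3 -m inch '[{"linear":[0,0,0],"dr":[0,0.99,0],"hand":0},{"linear":[0,0,0],"dr":[0,0.99,0],"hand":0},{"linear":[0,0,0],"dr":[0,0.99,0],"hand":0},{"linear":[0,0,0],"dr":[0,0.99,0],"hand":0},{"linear":[0,0,0],"dr":[0,0.99,0],"hand":0},{"linear":[0,0,0],"dr":[0,0.99,0],"hand":0},{"linear":[0,0,0],"dr":[0,0.99,0],"hand":0},{"linear":[0,0,0],"dr":[0,0.99,0],"hand":0},{"linear":[0,0,0],"dr":[0,0.99,0],"hand":0},{"linear":[0,0,0],"dr":[0,0.99,0],"hand":0},{"linear":[0,0,0],"dr":[0,0.99,0],"hand":0},{"linear":[0,0,0],"dr":[0,0,0],"hand":0},{"linear":[0,0,0],"dr":[0,0,0],"hand":0}]'
python3 -c "
from h import *
to((.521,.265,.188),(.487,.25,.141));print(np.round(get_obs()['joint_pos'],3))"
```

```text
time_s: 43.28
tool_pos: [0.5567, 0.2834, 0.3177]
tool_rot: [0.917, 0.203, 0.335, -0.071]
ft_force: [-0.6, -0.7, -0.6]
grip_width: 0.085
finger_force: 0.0
at [0.5567 0.2834 0.3177] z-axis [ 0.586  0.266 -0.765] yaw 25.14
(0.521, 0.265, 0.188) [-3.81  0.03  2.45]
(0.487, 0.25, 0.141) [-1.96 -0.03  0.4 ]
[-0.674  0.482  0.173  1.97  -0.853 -0.    -0.832]
```

```bash
python3 -m inch '[{"linear":[0,0,0],"dr":[0,-1,0],"hand":0},{"linear":[0,0,0],"dr":[0,-1,0],"hand":0},{"linear":[0,0,0],"dr":[0,-1,0],"hand":0},{"linear":[0,0,0],"dr":[0,-1,0],"hand":0},{"linear":[0,0,0],"dr":[0,-1,0],"hand":0},{"linear":[0,0,0],"dr":[0,-1,0],"hand":0},{"linear":[0,0,0],"dr":[0,-1,0],"hand":0},{"linear":[0,0,0],"dr":[0,0,-0.94],"hand":0},{"linear":[0,0,0],"dr":[0,0,-0.94],"hand":0},{"linear":[0,0,0],"dr":[0,0,-0.94],"hand":0},{"linear":[0,0,0],"dr":[0,0,-0.94],"hand":0},{"linear":[0,0,0],"dr":[0,0,-0.94],"hand":0},{"linear":[0,0,0],"dr":[0,0,-0.94],"hand":0},{"linear":[0,0,0],"dr":[0,0,-0.94],"hand":0},{"linear":[0,0,0],"dr":[0,0,-0.94],"hand":0},{"linear":[0,0,0],"dr":[0,0,-0.94],"hand":0},{"linear":[0,0,0],"dr":[0,0,-0.94],"hand":0},{"linear":[0,0,0],"dr":[0,0,-0.94],"hand":0},{"linear":[0,0,0],"dr":[0,0,-0.94],"hand":0},{"linear":[0,0,0],"dr":[0,0,0],"hand":0}]'
python3 -c "
from h import *
to((.424,-.26,.22))"
```

```text
time_s: 44.95
tool_pos: [0.5605, 0.2839, 0.3097]
tool_rot: [0.707, 0.704, 0.064, 0.023]
ft_force: [-0.2, -0.0, 0.2]
grip_width: 0.0855
finger_force: 0.0
at [0.5605 0.2839 0.3097] z-axis [ 0.122  0.058 -0.991] yaw 89.93
(0.424, -0.26, 0.22) [-18.28  -4.73   1.35]
```

```bash
python3 -m inch '[{"linear":[-0.95,-0.25,0.15],"dr":[0.6,-0.3,0],"hand":0},{"linear":[-0.95,-0.25,0.15],"dr":[0.6,-0.3,0],"hand":0},{"linear":[-0.95,-0.25,0.15],"dr":[0,0,0],"hand":0},{"linear":[-0.95,-0.25,0.15],"dr":[0,0,0],"hand":0},{"linear":[-0.95,-0.25,0.15],"dr":[0,0,0],"hand":0},{"linear":[-0.95,-0.25,0.15],"dr":[0,0,0],"hand":0},{"linear":[-0.95,-0.25,0.15],"dr":[0,0,0],"hand":0},{"linear":[-0.95,-0.25,0.15],"dr":[0,0,0],"hand":0},{"linear":[-0.95,-0.25,0.15],"dr":[0,0,0],"hand":0},{"linear":[-0.95,-0.25,0.15],"dr":[0,0,0],"hand":0},{"linear":[-0.95,-0.25,0.15],"dr":[0,0,0],"hand":0},{"linear":[-0.95,-0.25,0.15],"dr":[0,0,0],"hand":0},{"linear":[-0.95,-0.25,0.15],"dr":[0,0,0],"hand":0},{"linear":[-0.95,-0.25,0.15],"dr":[0,0,0],"hand":0},{"linear":[-0.95,-0.25,0.15],"dr":[0,0,0],"hand":0},{"linear":[-0.95,-0.25,0.15],"dr":[0,0,0],"hand":0},{"linear":[-0.95,-0.25,0.15],"dr":[0,0,0],"hand":0},{"linear":[-0.95,-0.25,0.15],"dr":[0,0,0],"hand":0},{"linear":[0,0,0],"dr":[0,0,0],"hand":0},{"linear":[0,0,0],"dr":[0,0,0],"hand":0}]'
cat > pen.py <<'E'
from h import *
f=grab_frame("wrist");hsv=cv2.cvtColor(f["frame"],cv2.COLOR_BGR2HSV)
m=cv2.inRange(hsv,(20,120,90),(35,255,255));m[300:]=0
m=cv2.morphologyEx(m,cv2.MORPH_CLOSE,np.ones((5,5)))
for c in cv2.findContours(m,cv2.RETR_EXTERNAL,cv2.CHAIN_APPROX_NONE)[0]:
    if cv2.contourArea(c)<100: continue
    (u,v),wh,a=cv2.minAreaRect(c);P=np.array([onz(f,*q,.018)[:2] for q in cv2.boxPoints(((u,v),wh,a))])
    e=[P[1]-P[0],P[2]-P[1]];i=int(np.linalg.norm(e[1])>np.linalg.norm(e[0]))
    A=(P[0+i]+P[(3+i)%4])/2 if i==0 else (P[0]+P[1])/2;B=2*P.mean(0)-A
    print("barrel ends",np.round(A,4),np.round(B,4),"len",round(np.linalg.norm(A-B),4),"w",np.round(min(map(np.linalg.norm,e)),4),"yaw",np.round(np.degrees(np.arctan2(*(A-B)[::-1])),2),"px",round(u),round(v))
cv2.imwrite("pics/w7.png",f["frame"])
E
python3 pen.py;python3 -c "
from h import *
to((.424,-.195,.1))"
```

```text
time_s: 46.62
tool_pos: [0.4215, -0.2277, 0.2238]
tool_rot: [0.712, 0.702, 0.0, -0.0]
ft_force: [-0.3, 0.7, -0.0]
grip_width: 0.0856
finger_force: 0.0
barrel ends [ 0.1953 -0.2208] [ 0.2079 -0.3604] len 0.1401 w 0.017 yaw 95.15 px 94 217
barrel ends [ 0.4244 -0.1827] [ 0.4233 -0.2823] len 0.0996 w 0.0101 yaw 89.35 px 257 174
at [ 0.4221 -0.2265  0.224 ] z-axis [ 0.     0.001 -1.   ] yaw 89.37
(0.424, -0.195, 0.1) [1.04 0.05 4.13]
```

```bash
python3 -m inch '[{"linear":[0.52,0.03,0.9],"dr":[0,0,0],"hand":0.6},{"linear":[0.52,0.03,0.9],"dr":[0,0,0],"hand":0.6},{"linear":[0,0,0.8],"dr":[0,0,0],"hand":0.6},{"linear":[0,0,0.4],"dr":[0,0,0],"hand":0.6},{"linear":[0,0,0],"dr":[0,-0.87,0],"hand":0.6},{"linear":[0,0,0],"dr":[0,-0.87,0],"hand":0.6},{"linear":[0,0,0],"dr":[0,-0.87,0],"hand":0.6},{"linear":[0,0,0],"dr":[0,-0.87,0],"hand":0.6},{"linear":[0,0,0],"dr":[0,-0.87,0],"hand":0.6},{"linear":[0,0,0],"dr":[0,-0.87,0],"hand":0.6},{"linear":[0,0,0],"dr":[0,0,0],"hand":0.6},{"linear":[0,0,0],"dr":[0,0,0],"hand":0.6}]' 60
python3 pen.py;python3 -c "
from h import *
to((.4242,-.195,.02));print(np.round(get_obs()['joint_pos'],3))"
```

```text
time_s: 47.67
tool_pos: [0.4252, -0.1931, 0.134]
tool_rot: [0.685, 0.682, -0.182, 0.181]
ft_force: [-0.7, -0.5, -0.1]
grip_width: 0.0341
finger_force: 0.0
barrel ends [ 0.1991 -0.2129] [ 0.2153 -0.3519] len 0.1399 w 0.0249 yaw 96.67 px 52 194
barrel ends [ 0.4213 -0.2857] [ 0.4248 -0.181 ] len 0.1048 w 0.0108 yaw -91.93 px 253 160
at [ 0.425  -0.1941  0.1344] z-axis [-0.002 -0.496 -0.869] yaw 89.58
(0.4242, -0.195, 0.02) [ 1.87 -0.03  3.33]
[-0.359  0.914  0.737  2.163 -0.318  0.15   0.433]
```

```bash
python3 -m inch '[{"linear":[0.42,-0.02,0.75],"dr":[0,0,0],"hand":0.6},{"linear":[0.42,0,0.75],"dr":[0,0,0],"hand":0.6},{"linear":[0.42,0,0.75],"dr":[0,0,0],"hand":0.6},{"linear":[0.42,0,0.75],"dr":[0,0,0],"hand":0.6},{"linear":[0.1,0,0.17],"dr":[0,0,0],"hand":0.6},{"linear":[0.09,0,0.16],"dr":[0,0,0],"hand":0.6},{"linear":[0,0,0],"dr":[0,0,0],"hand":0.6},{"linear":[0,0,0],"dr":[0,0,0],"hand":0.6}]'
python3 -m inch '[{"linear":[0,0,0],"dr":[0,0,0],"hand":1},{"linear":[0,0,0],"dr":[0,0,0],"hand":1},{"linear":[0,0,0],"dr":[0,0,0],"hand":1},{"linear":[0,0,0],"dr":[0,0,0],"hand":1},{"linear":[0,0,0],"dr":[0,0,0],"hand":1},{"linear":[0,0,0],"dr":[0,0,0],"hand":1},{"linear":[0,0,0],"dr":[0,0,0],"hand":1}]' 60
```

```text
time_s: 48.38
tool_pos: [0.4384, -0.1925, 0.0293]
tool_rot: [0.689, 0.678, -0.189, 0.173]
ft_force: [-1.3, -0.3, 0.6]
grip_width: 0.034
finger_force: 0.0
time_s: 48.97
tool_pos: [0.4384, -0.1921, 0.0283]
tool_rot: [0.688, 0.679, -0.189, 0.173]
ft_force: [0.0, -1.0, -0.3]
grip_width: -0.0005
finger_force: 0.0
```

The fingers closed on nothing: the lateral tilt ran out of wrist range, so the tool stopped 14 mm to the side. New plan: pick the pencil vertically and lay it radially on the desk. Then regrasp it tilted towards the base, which the wrist reaches easily.

```bash
python3 -m inch '[{"linear":[-0.4,0,-0.8],"dr":[0,0,0],"hand":0.6},{"linear":[-0.4,0,-0.8],"dr":[0,0,0],"hand":0.6},{"linear":[-0.4,0,-0.8],"dr":[0,0,0],"hand":0.6},{"linear":[-0.4,0,-0.8],"dr":[0,0,0],"hand":0.6},{"linear":[-0.3,0,-0.6],"dr":[0,0,0],"hand":0.6},{"linear":[0,0,0],"dr":[0,0.87,0],"hand":0.4},{"linear":[0,0,0],"dr":[0,0.87,0],"hand":0.4},{"linear":[0,0,0],"dr":[0,0.87,0],"hand":0.4},{"linear":[0,0,0],"dr":[0,0.87,0],"hand":0.4},{"linear":[0,0,0],"dr":[0,0.87,0],"hand":0.4},{"linear":[0,0,0],"dr":[0,0.87,0],"hand":0.4},{"linear":[0,0,0],"dr":[0,0,0],"hand":0.4},{"linear":[0,0,0],"dr":[0,0,0],"hand":0.4}]'
python3 pen.py;python3 -c "
from h import *
to((.424,-.231,.12),(.424,-.231,.014))"
```

```text
time_s: 50.05
tool_pos: [0.4405, -0.1865, 0.1556]
tool_rot: [0.715, 0.699, -0.005, -0.008]
ft_force: [-0.6, -0.0, -1.8]
grip_width: 0.0509
finger_force: 0.0
barrel ends [ 0.1971 -0.2191] [ 0.2055 -0.3248] len 0.106 w 0.0191 yaw 94.53 px 53 258
barrel ends [ 0.4248 -0.182 ] [ 0.4238 -0.2838] len 0.1018 w 0.0105 yaw 89.43 px 244 224
at [ 0.4407 -0.1854  0.1554] z-axis [-0.019  0.003 -1.   ] yaw 88.88
(0.424, -0.231, 0.12) [-1.53 -0.5   1.19]
(0.424, -0.231, 0.014) [-0.01  0.07  3.53]
```

```bash
python3 -m inch '[{"linear":[-0.77,-0.25,0.5],"dr":[-0.19,0,0],"hand":0.4},{"linear":[-0.77,-0.25,0.6],"dr":[0,0,0],"hand":0.4},{"linear":[0,0,0.8],"dr":[0,0,0],"hand":0.4},{"linear":[0,0,0.8],"dr":[0,0,0],"hand":0.4},{"linear":[0,0,0.8],"dr":[0,0,0],"hand":0.4},{"linear":[0,0,0.7],"dr":[0,0,0],"hand":0.4},{"linear":[0,0,0.3],"dr":[0,0,0],"hand":0.4},{"linear":[0,0,0.2],"dr":[0,0,0],"hand":0.4},{"linear":[0,0,0],"dr":[0,0,0],"hand":1},{"linear":[0,0,0],"dr":[0,0,0],"hand":1},{"linear":[0,0,0],"dr":[0,0,0],"hand":1},{"linear":[0,0,0],"dr":[0,0,0],"hand":1},{"linear":[0,0,0],"dr":[0,0,0],"hand":1},{"linear":[0,0,0],"dr":[0,0,0],"hand":1},{"linear":[0,0,0],"dr":[0,0,0],"hand":1}]' 40
python3 -m inch '[{"linear":[0,0,-0.4],"dr":[0,0,0],"hand":1},{"linear":[0,0,-0.8],"dr":[0,0,0],"hand":1},{"linear":[0,0,-0.8],"dr":[0,0,0],"hand":1},{"linear":[0,0,0],"dr":[0,0,0],"hand":1}]'
```

```text
time_s: 51.35
tool_pos: [0.4252, -0.2306, 0.0155]
tool_rot: [0.714, 0.701, 0.002, -0.001]
ft_force: [-0.4, 1.3, 8.7]
grip_width: 0.009
finger_force: 39.9
time_s: 51.68
tool_pos: [0.426, -0.2314, 0.0784]
tool_rot: [0.714, 0.701, 0.002, 0.001]
ft_force: [0.3, 0.3, -0.3]
grip_width: 0.0086
finger_force: 39.1
```

```bash
python3 -m inch '[{"linear":[0,0.5,0],"dr":[0,0,0],"hand":1},{"linear":[0,0.5,0],"dr":[0,0,0],"hand":1},{"linear":[0,0,0],"dr":[0,0,1],"hand":1},{"linear":[0,0,0],"dr":[0,0,1],"hand":1},{"linear":[0,0,0],"dr":[0,0,1],"hand":1},{"linear":[0,0,0],"dr":[0,0,1],"hand":1},{"linear":[0,0,0],"dr":[0,0,1],"hand":1},{"linear":[0,0,0],"dr":[0,0,1],"hand":1},{"linear":[0,0,0],"dr":[0,0,1],"hand":1},{"linear":[0,0,0],"dr":[0,0,1],"hand":1},{"linear":[0,0,0],"dr":[0,0,1],"hand":1},{"linear":[0,0,0],"dr":[0,0,1],"hand":1},{"linear":[0,0,0],"dr":[0,0,1],"hand":1},{"linear":[0,0,0],"dr":[0,0,1],"hand":1},{"linear":[0,0,0],"dr":[0,0,1],"hand":1},{"linear":[0,0,0],"dr":[0,0,1],"hand":1},{"linear":[0,0,0],"dr":[0,0,1],"hand":1},{"linear":[0,0,0],"dr":[0,0,1],"hand":1},{"linear":[0,0,0],"dr":[0,0,1],"hand":1},{"linear":[0,0,0],"dr":[0,0,1],"hand":1}]'
python3 -c "
from h import *
to((.50,-.25,.078),(.5,-.25,.017))"
```

```text
time_s: 53.35
tool_pos: [0.455, -0.2312, 0.0749]
tool_rot: [0.992, -0.126, 0.0, -0.002]
ft_force: [-0.7, -0.2, -0.4]
grip_width: 0.0085
finger_force: 39.1
at [ 0.455  -0.2312  0.0749] z-axis [ 0.001  0.004 -1.   ] yaw -14.47
(0.5, -0.25, 0.078) [ 1.61  0.23 -0.11]
(0.5, -0.25, 0.017) [0.   0.01 2.03]
```

```bash
python3 -m inch '[{"linear":[0.8,0.1,0],"dr":[0,0,0.9],"hand":1},{"linear":[0.8,0.2,0],"dr":[0,0,0],"hand":1},{"linear":[0,0,0],"dr":[0,0,0],"hand":1},{"linear":[0,0,0.6],"dr":[0,0,0],"hand":1},{"linear":[0,0,0.6],"dr":[0,0,0],"hand":1},{"linear":[0,0,0.4],"dr":[0,0,0],"hand":1},{"linear":[0,0,0.3],"dr":[0,0,0],"hand":1},{"linear":[0,0,0.1],"dr":[0,0,0],"hand":1},{"linear":[0,0,0],"dr":[0,0,0],"hand":1},{"linear":[0,0,0],"dr":[0,0,0],"hand":0.6},{"linear":[0,0,0],"dr":[0,0,0],"hand":0.6},{"linear":[0,0,0],"dr":[0,0,0],"hand":0.6},{"linear":[0,0,-0.6],"dr":[0,0,0],"hand":0.6},{"linear":[0,0,-1],"dr":[0,0,0],"hand":0.6},{"linear":[0,0,-1],"dr":[0,0,0],"hand":0.6},{"linear":[-1,0,-1],"dr":[0,0,0],"hand":0.6},{"linear":[-0.3,0,-1],"dr":[0,0,0],"hand":0.6},{"linear":[0,0,0],"dr":[0,0,0],"hand":0.6},{"linear":[0,0,0],"dr":[0,0,0],"hand":0.6}]'
python3 pen.py;python3 -c "
from h import *
to((.50,-.25,.08))"
```

```text
time_s: 54.93
tool_pos: [0.4621, -0.2413, 0.1533]
tool_rot: [0.986, -0.168, 0.001, -0.002]
ft_force: [0.0, 0.0, -1.1]
grip_width: 0.0344
finger_force: 0.0
barrel ends [ 0.5447 -0.2709] [ 0.4498 -0.2377] len 0.1006 w 0.0106 yaw -19.3 px 256 148
at [ 0.4621 -0.2411  0.1521] z-axis [ 0.001  0.004 -1.   ] yaw -19.33
(0.5, -0.25, 0.08) [ 1.29 -0.13  2.4 ]
```

View pics/w7.png

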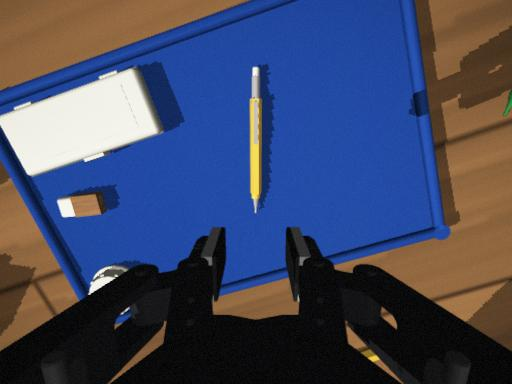

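```bash
python3 -m inch '[{"linear":[0.84,0.01,0.35],"dr":[0,0,0],"hand":0.6},{"linear":[0.84,0.01,0.35],"dr":[0,0,0],"hand":0.6},{"linear":[0.84,0.01,0.35],"dr":[0,0,0],"hand":0.6},{"linear":[0,0,0],"dr":[0,-0.87,0],"hand":0.6},{"linear":[0,0,0],"dr":[0,-0.87,0],"hand":0.6},{"linear":[0,0,0],"dr":[0,-0.87,0],"hand":0.6},{"linear":[0,0,0],"dr":[0,-0.87,0],"hand":0.6},{"linear":[0,0,0],"dr":[0,-0.87,0],"hand":0.6},{"linear":[0,0,0],"dr":[0,-0.87,0],"hand":0.6},{"linear":[0,0,0],"dr":[0,-0.87,0],"hand":0.6},{"linear":[0,0,0],"dr":[0,0,0],"hand":0.6},{"linear":[0,0,0],"dr":[0,0,0],"hand":0.6}]'
python3 pen.py;python3 -c "
from h import *
to((.5327,-.2667,.02));print(np.round(get_obs()['joint_pos'],3))"
```

```text
time_s: 55.98
tool_pos: [0.5324, -0.2677, 0.118]
tool_rot: [0.941, -0.16, -0.293, -0.052]
ft_force: [0.1, -0.8, 0.2]
grip_width: 0.0344
finger_force: 0.0
barrel ends [ 0.4473 -0.2363] [ 0.5458 -0.2715] len 0.1046 w 0.01 yaw 160.37 px 254 161
at [ 0.5325 -0.2674  0.119 ] z-axis [-0.533  0.191 -0.824] yaw -19.25
(0.5327, -0.2667, 0.02) [ 1.87 -0.01  2.72]
[ 0.225  1.362  0.883  0.666 -0.656  1.906 -1.158]
```

```bash
python3 -m inch '[{"linear":[0.4,0,0.58],"dr":[0,0,0],"hand":0.6},{"linear":[0.4,0,0.58],"dr":[0,0,0],"hand":0.6},{"linear":[0.4,0,0.58],"dr":[0,0,0],"hand":0.6},{"linear":[0.4,0,0.58],"dr":[0,0,0],"hand":0.6},{"linear":[0.14,0,0.2],"dr":[0,0,0],"hand":0.6},{"linear":[0.13,0,0.2],"dr":[0,0,0],"hand":0.6},{"linear":[0,0,0],"dr":[0,0,0],"hand":0.6},{"linear":[0,0,0],"dr":[0,0,0],"hand":0.6}]'
python3 -c "
from h import *
to((.5327,-.2667,.02));print(np.round(get_obs()['joint_pos'],3))"
```

```text
time_s: 56.7
tool_pos: [0.5332, -0.2668, 0.0222]
tool_rot: [0.942, -0.16, -0.292, -0.051]
ft_force: [0.2, 0.2, 0.7]
grip_width: 0.0342
finger_force: 0.0
at [ 0.5332 -0.2668  0.0222] z-axis [-0.533  0.19  -0.824] yaw -19.22
(0.5327, -0.2667, 0.02) [0.03 0.   0.07]
[ 0.225  1.483  0.86   0.676 -0.698  1.782 -1.171]
```

```bash
python3 -m inch '[{"linear":[0.05,0,0.08],"dr":[0,0,0],"hand":0.6},{"linear":[0,0,0],"dr":[0,0,0],"hand":1},{"linear":[0,0,0],"dr":[0,0,0],"hand":1},{"linear":[0,0,0],"dr":[0,0,0],"hand":1},{"linear":[0,0,0],"dr":[0,0,0],"hand":1},{"linear":[0,0,0],"dr":[0,0,0],"hand":1},{"linear":[0,0,0],"dr":[0,0,0],"hand":1},{"linear":[0,0,0],"dr":[0,0,0],"hand":1}]' 60
python3 -m inch '[{"linear":[-0.17,0,-0.25],"dr":[0,0,0],"hand":1},{"linear":[-0.35,0,-0.5],"dr":[0,0,0],"hand":1},{"linear":[-0.4,0,-0.6],"dr":[0,0,0],"hand":1},{"linear":[-0.4,0,-0.6],"dr":[0,0,0],"hand":1},{"linear":[-0.4,0,-0.6],"dr":[0,0,0],"hand":1},{"linear":[-0.4,0,-0.6],"dr":[0,0,0],"hand":1},{"linear":[0,0,0],"dr":[0,0,0],"hand":1},{"linear":[0,0,0],"dr":[0,0,0],"hand":1}]'
python3 pen.py
```

```text
time_s: 57.37
tool_pos: [0.5331, -0.2667, 0.0189]
tool_rot: [0.941, -0.16, -0.292, -0.052]
ft_force: [0.9, -0.7, 6.6]
grip_width: 0.0075
finger_force: 59.0
time_s: 58.03
tool_pos: [0.5342, -0.2678, 0.1345]
tool_rot: [0.942, -0.16, -0.291, -0.051]
ft_force: [0.2, 0.4, -0.6]
grip_width: 0.0072
finger_force: 58.6
barrel ends [ 0.2185 -0.3145] [ 0.2218 -0.3631] len 0.0488 w 0.0301 yaw 93.97 px 361 265
barrel ends [ 0.3707 -0.2106] [ 0.1297 -0.1259] len 0.2554 w 0.0187 yaw -19.36 px 255 266
```

View pics/w7.png

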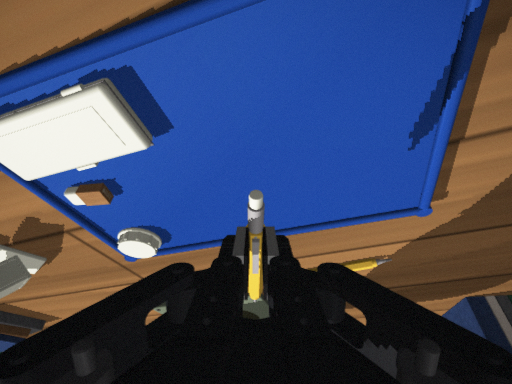

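The pencil is held in the grip plane, with its button at (256,193). I'll check the grip geometry and work out the insertion pose.

```bash
cat > ins.py <<'E'
from h import *
import sys
YAW=np.radians(24.9);t=np.radians(38);c,s=np.cos(YAW),np.sin(YAW)
cz=np.array([np.sin(t)*c,np.sin(t)*s,np.cos(t)]);cx=np.array([np.cos(t)*c,np.cos(t)*s,-np.sin(t)]);cy=np.array([-s,c,0])
O=np.array([.3869,.2033,.0215])
def goal(x,y,z,a=35.,P0=(.0011,0,.0016),L=.107):
    "TCP pose that puts the tip at cup (x,y,z) with axis along cup z"
    a=np.radians(a);C,S=np.cos(a),np.sin(a)
    R=np.stack([C*cz+S*cx,-cy,-S*cz+C*cx],1)
    tip=O+x*cx+y*cy+z*cz
    return tip+L*cz-R@np.array(P0),R
def plan(p,R):
    o=get_obs();p0=np.array(o["tool_pos"]);R0=Rn.from_quat(o["tool_rot"])
    print("at",np.round(p0,4),"goal",np.round(p,4),"lin(after turn)",np.round(R.T@(p-p0)/.03,2),"lin(before)",np.round(R0.inv().apply(p-p0)/.03,2),"dr",np.round((R0.inv()*Rn.from_matrix(R)).as_rotvec()/.1,2),"joints",np.round(o["joint_pos"],2))
E
python3 - <<'E'
from ins import *
f=grab_frame("wrist");o=get_obs();R0=Rn.from_quat(o["tool_rot"]).as_matrix();p=np.array(o["tool_pos"])
a=np.radians(35);ax=np.array([np.cos(a),0,-np.sin(a)]);P0=np.array([.0011,0,.0016])
for x in(38,10):print("expect px",x,proj(f,p+R0@(P0+x/1000*ax)))
plan(*goal(-.005,.003,.15))
E
```

```text
expect px 38 (np.float64(253.21815652148132), np.float64(197.34467787681166))
expect px 10 (np.float64(253.47496405688295), np.float64(229.37694440566656))
at [ 0.5338 -0.2674  0.1326] goal [0.5242 0.2703 0.2283] lin(after turn) [  7.87 -16.39  -0.93] lin(before) [ -6.92 -16.82   0.97] dr [-1.26  8.52 -7.88] joints [ 0.23  1.35  0.88  0.64 -0.65  1.93 -1.16]
```

```bash
python3 -m inch '[{"linear":[-0.39,-0.2,-0.5],"dr":[0,0,0],"hand":1},{"linear":[-0.39,-0.8,0],"dr":[0,0,0],"hand":1},{"linear":[-0.39,-0.93,0],"dr":[0,0,0],"hand":1},{"linear":[-0.39,-0.93,0],"dr":[0,0,0],"hand":1},{"linear":[-0.39,-0.93,0],"dr":[0,0,0],"hand":1},{"linear":[-0.39,-0.93,0],"dr":[0,0,0],"hand":1},{"linear":[-0.39,-0.93,0.1],"dr":[0,0,0],"hand":1},{"linear":[-0.39,-0.93,0.1],"dr":[0,0,0],"hand":1},{"linear":[-0.39,-0.93,0.1],"dr":[0,0,0],"hand":1},{"linear":[-0.39,-0.93,0.1],"dr":[0,0,0],"hand":1},{"linear":[-0.39,-0.93,0.1],"dr":[0,0,0],"hand":1},{"linear":[-0.39,-0.93,0.1],"dr":[0,0,0],"hand":1},{"linear":[-0.39,-0.93,0.1],"dr":[0,0,0],"hand":1},{"linear":[-0.39,-0.93,0.1],"dr":[0,0,0],"hand":1},{"linear":[-0.39,-0.93,0.1],"dr":[0,0,0],"hand":1},{"linear":[-0.39,-0.93,0.1],"dr":[0,0,0],"hand":1},{"linear":[-0.39,-0.93,0.1],"dr":[0,0,0],"hand":1},{"linear":[-0.39,-0.93,0.1],"dr":[0,0,0],"hand":1},{"linear":[0,0,0],"dr":[0,0,0],"hand":1},{"linear":[0,0,0],"dr":[0,0,0],"hand":1}]'
python3 -c "
from ins import *
plan(*goal(-.005,.003,.15))"
```

```text
time_s: 59.8
tool_pos: [0.5162, 0.2443, 0.2358]
tool_rot: [0.941, -0.159, -0.293, -0.051]
ft_force: [-0.2, -0.7, -0.4]
grip_width: 0.0074
finger_force: 58.7
at [0.5162 0.2443 0.2358] goal [0.5242 0.2703 0.2283] lin(after turn) [ 0.51 -0.68  0.42] lin(before) [ 0.11 -0.91  0.23] dr [-1.25  8.53 -7.86] joints [-0.57  1.12  0.88  0.97 -0.91  1.94 -1.77]
```

Now the turn, as 15 equal rows.

```bash
python3 -m inch '[{"linear":[0,0,0],"dr":[-0.083,0.568,-0.524],"hand":1},{"linear":[0,0,0],"dr":[-0.083,0.568,-0.524],"hand":1},{"linear":[0,0,0],"dr":[-0.083,0.568,-0.524],"hand":1},{"linear":[0,0,0],"dr":[-0.083,0.568,-0.524],"hand":1},{"linear":[0,0,0],"dr":[-0.083,0.568,-0.524],"hand":1},{"linear":[0,0,0],"dr":[-0.083,0.568,-0.524],"hand":1},{"linear":[0,0,0],"dr":[-0.083,0.568,-0.524],"hand":1},{"linear":[0,0,0],"dr":[-0.083,0.568,-0.524],"hand":1},{"linear":[0,0,0],"dr":[-0.083,0.568,-0.524],"hand":1},{"linear":[0,0,0],"dr":[-0.083,0.568,-0.524],"hand":1},{"linear":[0,0,0],"dr":[-0.083,0.568,-0.524],"hand":1},{"linear":[0,0,0],"dr":[-0.083,0.568,-0.524],"hand":1},{"linear":[0,0,0],"dr":[-0.083,0.568,-0.524],"hand":1},{"linear":[0,0,0],"dr":[-0.083,0.568,-0.524],"hand":1},{"linear":[0,0,0],"dr":[-0.083,0.568,-0.524],"hand":1},{"linear":[0,0,0],"dr":[0,0,0],"hand":1},{"linear":[0,0,0],"dr":[0,0,0],"hand":1}]'
python3 -c "
from ins import *
plan(*goal(-.005,.003,.15))
plan(*goal(-.005,.003,.03))"
```

```text
time_s: 61.22
tool_pos: [0.5164, 0.2426, 0.2363]
tool_rot: [0.966, 0.211, 0.143, -0.032]
ft_force: [0.3, 0.2, 0.4]
grip_width: 0.0075
finger_force: 58.8
at [0.5164 0.2426 0.2363] goal [0.5242 0.2703 0.2283] lin(after turn) [ 0.52 -0.73  0.44] lin(before) [ 0.52 -0.73  0.44] dr [-0.01  0.02 -0.04] joints [-0.96  0.74  0.88  1.84 -1.    0.7  -0.68]
at [0.5164 0.2426 0.2363] goal [0.4572 0.2392 0.1337] lin(after turn) [-2.76 -0.73  2.73] lin(before) [-2.76 -0.72  2.74] dr [-0.01  0.02 -0.04] joints [-0.96  0.74  0.88  1.84 -1.    0.7  -0.68]
```

```bash
python3 -m inch '[{"linear":[0.26,-0.36,0.22],"dr":[0,0,0],"hand":1},{"linear":[0.26,-0.36,0.22],"dr":[0,0,0],"hand":1},{"linear":[0,0,0],"dr":[0,0,0],"hand":1},{"linear":[0,0,0],"dr":[0,0,0],"hand":1}]'
cat > chk.py <<'E'
from ins import *
import sys
o=get_obs();R0=Rn.from_quat(o["tool_rot"]).as_matrix();p=np.array(o["tool_pos"])
a=np.radians(35);ax=np.array([np.cos(a),0,-np.sin(a)]);P0=np.array([.0011,0,.0016])
X=lambda x:p+R0@(P0+(x-35)/1000*ax)
tip=X(-72);print("tip cup",np.round([(tip-O)@cx,(tip-O)@cy,(tip-O)@cz],4))
out=[]
for n in("scene","side"):
    f=grab_frame(n);u,v=map(int,proj(f,O+.13*cz));im=f["frame"].copy()
    cr=im[max(0,v-40):v+40,max(0,u-40):u+40];S=5
    cr=cv2.resize(cr,None,fx=S,fy=S,interpolation=cv2.INTER_CUBIC)
    for q,col in((tip,(0,0,255)),(X(73),(255,0,255)),(O+.09*cz,(0,255,0))):
        a_=np.array(proj(f,q))-[max(0,u-40),max(0,v-40)];cv2.circle(cr,tuple(int(i*S) for i in a_),4,col,1)
    out.append(cv2.resize(cr,(400,400)))
cv2.imwrite(sys.argv[1],np.hstack(out))
E
python3 chk.py pics/c1.png
```

```text
time_s: 61.55
tool_pos: [0.525, 0.2704, 0.2276]
tool_rot: [0.966, 0.212, 0.143, -0.031]
ft_force: [-0.4, -0.3, 0.0]
grip_width: 0.0072
finger_force: 58.8
tip cup [-0.0042  0.0029  0.1499]
```

View pics/c1.png

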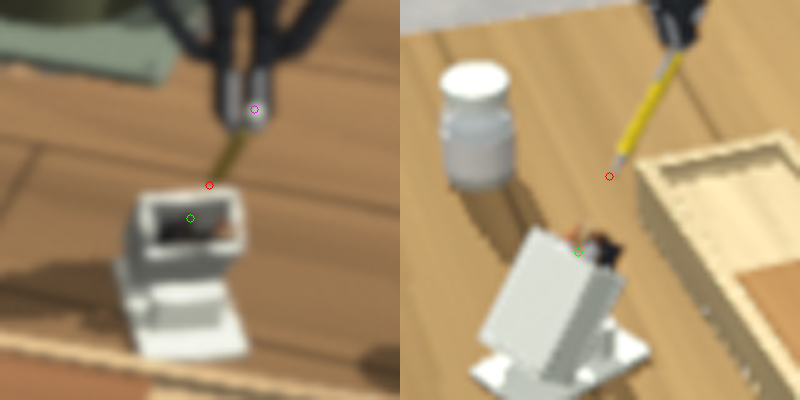

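The side view shows the pencil parallel to the cup axis, with its tip at (613,173), about 1 px from the prediction at (609,176). I'll insert along the axis, slightly towards the free wall.

```bash
python3 -m inch '[{"linear":[-0.08,0,-0.11],"dr":[0,0,0],"hand":1},{"linear":[-0.205,0,0.143],"dr":[0,0,0],"hand":1},{"linear":[-0.205,0,0.143],"dr":[0,0,0],"hand":1},{"linear":[-0.205,0,0.143],"dr":[0,0,0],"hand":1},{"linear":[-0.205,0,0.143],"dr":[0,0,0],"hand":1},{"linear":[-0.205,0,0.143],"dr":[0,0,0],"hand":1},{"linear":[-0.205,0,0.143],"dr":[0,0,0],"hand":1},{"linear":[-0.205,0,0.143],"dr":[0,0,0],"hand":1},{"linear":[-0.205,0,0.143],"dr":[0,0,0],"hand":1},{"linear":[-0.205,0,0.143],"dr":[0,0,0],"hand":1},{"linear":[-0.205,0,0.143],"dr":[0,0,0],"hand":1},{"linear":[0,0,0],"dr":[0,0,0],"hand":1},{"linear":[0,0,0],"dr":[0,0,0],"hand":1}]'
python3 chk.py pics/c2.png
```

```text
time_s: 62.73
tool_pos: [0.4795, 0.2496, 0.1714]
tool_rot: [0.966, 0.212, 0.144, -0.032]
ft_force: [-0.3, 0.7, -0.0]
grip_width: 0.0075
finger_force: 58.8
tip cup [-0.0089  0.0032  0.0749]
```

View pics/c2.png

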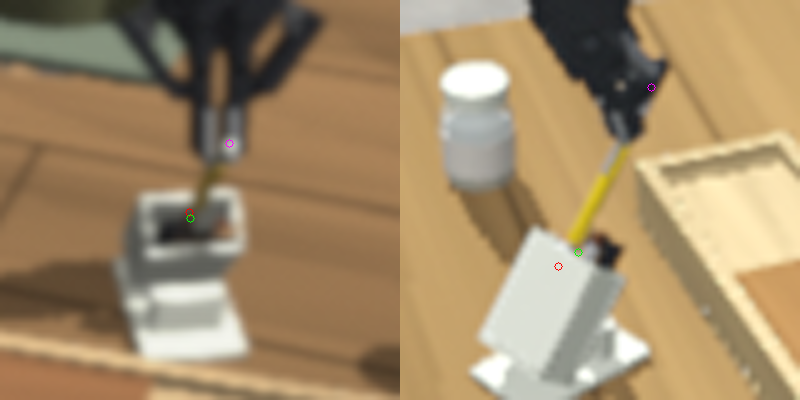

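The pencil is entering the cup behind the upper wall with no contact force, so I continue.

```bash
python3 -m inch '[{"linear":[-0.205,0,0.143],"dr":[0,0,0],"hand":1},{"linear":[-0.205,0,0.143],"dr":[0,0,0],"hand":1},{"linear":[-0.205,0,0.143],"dr":[0,0,0],"hand":1},{"linear":[-0.205,0,0.143],"dr":[0,0,0],"hand":1},{"linear":[-0.205,0,0.143],"dr":[0,0,0],"hand":1},{"linear":[-0.1,0,0.07],"dr":[0,0,0],"hand":1},{"linear":[-0.1,0,0.07],"dr":[0,0,0],"hand":1},{"linear":[0,0,0],"dr":[0,0,0],"hand":1},{"linear":[0,0,0],"dr":[0,0,0],"hand":1}]'
python3 chk.py pics/c3.png
```

```text
time_s: 63.58
tool_pos: [0.4562, 0.2382, 0.1372]
tool_rot: [0.966, 0.211, 0.144, -0.032]
ft_force: [0.7, -0.7, -0.3]
grip_width: 0.0073
finger_force: 58.8
tip cup [-0.0083  0.0029  0.0319]
```

```bash
python3 -m inch '[{"linear":[-0.1,0,0.07],"dr":[0,0,0],"hand":1},{"linear":[-0.1,0,0.07],"dr":[0,0,0],"hand":1},{"linear":[-0.1,0,0.07],"dr":[0,0,0],"hand":1},{"linear":[-0.1,0,0.07],"dr":[0,0,0],"hand":1},{"linear":[-0.08,0,0.06],"dr":[0,0,0],"hand":1},{"linear":[0,0,0],"dr":[0,0,0],"hand":1},{"linear":[0,0,0],"dr":[0,0,0],"hand":1}]'
python3 chk.py pics/c3.png
```

```text
time_s: 64.27
tool_pos: [0.4512, 0.2371, 0.1305]
tool_rot: [0.967, 0.212, 0.137, -0.03]
ft_force: [-0.9, -0.0, 0.3]
grip_width: 0.0074
finger_force: 58.8
tip cup [-0.0095  0.0038  0.0236]
```

```bash
python3 -m inch '[{"linear":[0,0,0],"dr":[0,0,0],"hand":0.8},{"linear":[0,0,0],"dr":[0,0,0],"hand":0.7},{"linear":[0,0,0],"dr":[0,0,0],"hand":0.7},{"linear":[0,0,0],"dr":[0,0,0],"hand":0.7},{"linear":[0,0,0],"dr":[0,0,0],"hand":0.7},{"linear":[0,0,-0.3],"dr":[0,0,0],"hand":0.7},{"linear":[0,0,-0.6],"dr":[0,0,0],"hand":0.7},{"linear":[0,0,-0.9],"dr":[0,0,0],"hand":0.7},{"linear":[0,0,-0.9],"dr":[0,0,0],"hand":0.7},{"linear":[0,0,-0.9],"dr":[0,0,0],"hand":0.7},{"linear":[0,0,-0.9],"dr":[0,0,0],"hand":0.7},{"linear":[0,0,0],"dr":[0,0,0],"hand":0.5},{"linear":[0,0,0],"dr":[0,0,0],"hand":0.5},{"linear":[0,0,0],"dr":[0,0,0],"hand":0.5}]'
python3 - <<'E'
from ins import *
fs={}
for n in("scene","side"):
    f=grab_frame(n);fs[n]=f;u,v=map(int,proj(f,O+.12*cz))
    cv2.imwrite(f"pics/{n}9.png",cv2.resize(f["frame"][v-40:v+40,u-40:u+40],(500,500),interpolation=cv2.INTER_CUBIC))
    m=cv2.inRange(cv2.cvtColor(f["frame"],cv2.COLOR_BGR2HSV),(22,110,60),(36,255,255));M=np.zeros_like(m);M[v-40:v+40,u-40:u+40]=m[v-40:v+40,u-40:u+40]
    ys,xs=np.nonzero(M);print(n,len(xs),[(xs.min()-u+40,xs.max()-u+40),(ys.min()-v+40,ys.max()-v+40)] if len(xs) else "")
a,b=cv2.imread("pics/scene9.png"),cv2.imread("pics/side9.png")
cv2.imwrite("pics/e.png",cv2.resize(np.hstack([a,b]),(800,400)))
print(get_obs()["tool_pos"])
E
```

```text
time_s: 65.53
tool_pos: [0.4175, 0.2219, 0.2579]
tool_rot: [0.967, 0.213, 0.137, -0.03]
ft_force: [-0.4, 0.2, -1.3]
grip_width: 0.0427
finger_force: 0.0
scene 7 [(np.int64(40), np.int64(41)), (np.int64(42), np.int64(45))]
side 6 [(np.int64(37), np.int64(41)), (np.int64(41), np.int64(44))]
[0.41763059 0.22148352 0.2575737 ]
```

View pics/e.png

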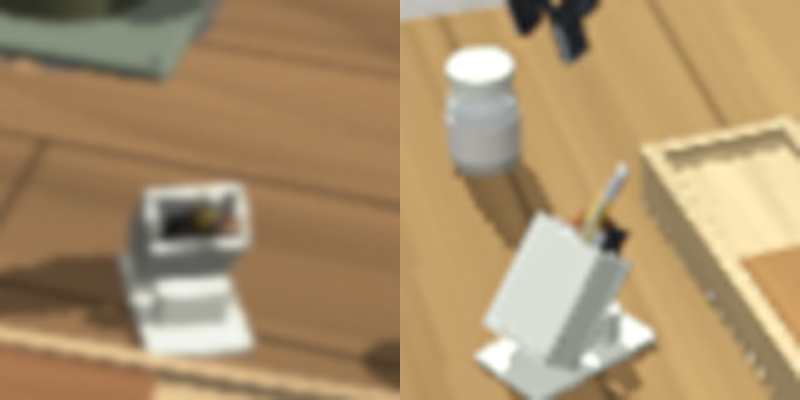

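The last view shows the pencil down in the cup, with only its button end sticking out: side (622,168), scene about (215,210). The other contents are still in place. I'll put a number on its depth.

```bash
python3 - <<'E'
from ins import *
f=grab_frame("side");u,v=map(int,proj(f,O+.12*cz))
o,d=ray(f,u-40+44.6,v-40+33.2)
for y in(-.02,-.01,.003,.015):
    s=((O+y*cy-o)@cy)/(d@cy);X=o+s*d-O;print("y",y,"button cup x,z",np.round([X@cx,X@cz],4))
g=grab_frame("scene");m=cv2.inRange(cv2.cvtColor(f["frame"],cv2.COLOR_BGR2HSV),(22,110,60),(36,255,255))
w=grab_frame("wrist");print("wrist px of mouth",proj(w,O+.09*cz),proj(w,O+.15*cz))
# hatch check: batten top centre expected when shut / open, projected in side view
for n,ff in(("side",f),("scene",g)):
    for j in(0,.01):
        p=np.array([.6155-.0785*j,.111+.997*j,.068]);q=proj(ff,p);print(n,j,np.round(q,1),ff["frame"][int(q[1]),int(q[0])])
E
```

```text
y -0.02 button cup x,z [-0.0209  0.1521]
y -0.01 button cup x,z [-0.009   0.1507]
y 0.003 button cup x,z [0.0064 0.1489]
y 0.015 button cup x,z [0.0206 0.1472]
wrist px of mouth (np.float64(257.2741675030082), np.float64(201.67115225020012)) (np.float64(257.5733135919939), np.float64(165.71909069319597))
side 0 [299.6 171.9] [ 94 150 198]
side 0.01 [298.5 170.3] [ 96 153 201]
scene 0 [266.5 232.2] [ 70 104 148]
scene 0.01 [269.6 232.8] [ 71 105 151]
```

```bash
python3 - <<'E'
from h import *
import pickle
b=pickle.load(open("w6.pkl","rb"));k=.64
print(onz(b,682*k,186*k,.068),"shut would be .6155 .111")
print({n:np.round(onz(b,x*k,y*k,z),4) for n,x,y,z in(("hatch lead",757,122,.048),("lead2",660,248,.048))})
print(finish_job())
E
```

```text
[0.61560117 0.11361878 0.068     ] shut would be .6155 .111
{'hatch lead': array([0.6675, 0.0849, 0.048 ]), 'lead2': array([0.5783, 0.0851, 0.048 ])}
the job is handed in; nothing more can be done
None
```

The job is handed in, and the hand-in gave no verdict. All four counters and the clip are in the bay, and the hatch was pushed shut against its stop and measures within about 3 mm of shut. The pencil is seated at the bottom of the cup with the other things still in it, and I left the compass box, eraser and jar alone.

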